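Close the strainer pots under the work light

ROBOT

A 6-joint arm with a two-finger parallel gripper is mounted at the origin on the work surface. World frame = base frame: x ahead of the robot, y to its left, z up, the work surface at z = 0. Lengths are in mm, angles in degrees, forces in N, time in s.
With the tool pointing down it reaches from about 150 to 775 mm from the base axis. Payload 6.1 kg.
Tool frame: the origin (TCP) lies on the centre line of the jaws, within the pads' length; the fingertips stand ctrl.tip_reach ahead of it and the grasp point (between the pads) lies 5 mm behind it (ctrl.tip_reach is the distance from the TCP to the fingertips, in mm); z points along the fingers, y is the line along which they close (so a half turn about z gives the same grasp; the last joint's range is limited). The gripper opens to 85 mm and grips with 20 to 120 N. Pads are 22 mm wide; open, the fingers measure 114 mm over their backs; the gripper's body (76 mm by 85 mm) begins 54 mm behind the grasp point. The pads swing forward as they close: fully open they stand 13 mm farther back than shut.
Start: joints at [-67.609, 7.208, -2.269, 80.523, 0, 90], TCP at [199.979, -485.403, 245.295] pointing down, gripper open.
Joint ranges: [-155.77, 155.77], [-54.66, 111.73], [-72.52, 77.12], [-102.08, 115.82], [-83.92, 84.16], [-180, 180]. Speed limits (degrees/s): [136.94, 136.94, 172.46, 180, 180, 180].

INTERFACE

Orientations are given as a 3x3 rotation matrix whose columns are the frame's x, y, z axes.
In Python, from bench import observe, viewer, order, ctrl gives the robot as it stands. The module is installed in compiled form; this text tells all that it offers.
- The arm moves only by the tool carry_out, never from a script. Its argument "commands" is a list of rows, each an object with "slide": the shift along the tool's x, y, z in units of 25 mm (1.0 is 25 mm), a list of three; "dr": the turn, a rotation vector about the tool's x, y, z in units of 6 degrees (1.0 is 6 degrees), a list of three; "gripper": the closure, from 0 (fully open) to 1 (shut). A call has 1 to 12 rows; each row is the pose to reach, as a shift and turn from the pose commanded when the call began, along the tool's axes at that moment; what a row does not reach only later rows make up. A row lasts 1/12 s, in which the tool goes at most 41.7 mm and 7.16 degrees, less where a joint would pass 70% of its speed; a pose out of reach is approached as far as the arm can. A call with a gripper value outside its range is refused whole. The fingers move at their own pace and stop on an object; the grip force is fixed at half the most. Time passes only in rows, so rows that repeat a pose let the fingers close. It gives the time, the measured TCP pose, the force, the opening and the grip force at its end, in the units of the state.
- observe(): the state, without advancing time (a new reading comes with each control period).
- viewer.capture(name): name is "scene" or "top" or "wrist"; returns a dict with "frame" (384x512x3 uint8, red, green, blue), "intrinsics" (3x3 intrinsics, pixels), "distortion" ([k1, k2, p1, p2, k3] as OpenCV has them; the pictures are not rectified), "view" (4x4, takes a point from world to camera coordinates). Camera axes: x right, y down, z forward; pixel columns grow to the right and rows downward; lengths in mm; the calibration is good to about 2 mm. A picture is of the moment at which its call begins. There is no depth.
- order.finish_job(): hands the job in; it is judged then, once.
The state is a dict: "clock": time; "joint_positions": joint angles; "qvel": joint speeds; "joint_efforts": joint torques, N m; "tcp_pos": TCP position; "eef_rot": TCP orientation; "force": force on the tool from outside, world axes, zero at the start; "torque": the same for the moment, N m; "grip_width": finger opening in mm; "grasp_force": force on a finger pad.
Only numpy, scipy, OpenCV 4.12 (cv2) and the standard library are available. Lean on these libraries where they do the work, as an engineer would, in place of code of your own. Each camera call takes 0.05 s, during which the arm holds its last target. There are 200 camera calls.

TASK

First light the job: turn the work light so that its swivel pointer is back on the zero mark and its head is tipped 30 degrees down from level. Then close every strainer pot on the bench: lay a strainer disk flat in its mouth, set a clamping ring over it and screw the ring clockwise until it is fully home; any disk and ring fit any pot, spare ones may stay on the bench. Leave the other tools where they lie.

Things in the scene. Friction and masses are not known exactly. Their poses are not given: they have to be found in the camera images.
- pot_a: One of three alike strainer pots, two or three present. Cast alloy, heavy (4 kg), standing free on the bench, never lifted, 70 mm high; origin at the centre of its underside, z up, yaw varies. Body 90 mm across up to z = 45 mm, above it a neck 66 mm across. Two pipe stubs along its +x and -x at z = 24 mm reach 58 mm from the axis.
- pot_a_mouth (a point): Centre of this pot's open mouth, at rim height (70 mm). The mouth has a recess 59 mm wide, 5 mm deep for one disk, resting on ears at z = 65 mm. Round the neck run two opposite quarter-turn threads, 76 mm across, for a ring; their entries lie straight above the two stubs.
- pot_b: One of three alike strainer pots, two or three present. Cast alloy, heavy (4 kg), standing free on the bench, never lifted, 70 mm high; origin at the centre of its underside, z up, yaw varies. Body 90 mm across up to z = 45 mm, above it a neck 66 mm across. Two pipe stubs along its +x and -x at z = 24 mm reach 58 mm from the axis.
- pot_b_mouth (a point): Centre of this pot's open mouth, at rim height (70 mm). The mouth has a recess 59 mm wide, 5 mm deep for one disk, resting on ears at z = 65 mm. Round the neck run two opposite quarter-turn threads, 76 mm across, for a ring; their entries lie straight above the two stubs.
- pot_c: One of three alike strainer pots, two or three present. Cast alloy, heavy (4 kg), standing free on the bench, never lifted, 70 mm high; origin at the centre of its underside, z up, yaw varies. Body 90 mm across up to z = 45 mm, above it a neck 66 mm across. Two pipe stubs along its +x and -x at z = 24 mm reach 58 mm from the axis.
- pot_c_mouth (a point): Centre of this pot's open mouth, at rim height (70 mm). The mouth has a recess 59 mm wide, 5 mm deep for one disk, resting on ears at z = 65 mm. Round the neck run two opposite quarter-turn threads, 76 mm across, for a ring; their entries lie straight above the two stubs.
- disk_a: Loose brass strainer disk, perforated: 56 mm across, 6 mm thick, bottom edge chamfered to 51 mm, 0.12 kg (varies), with a central round knob 16 mm across, its top 25 mm above the underside. Origin: centre of the underside, z up; starts flat on the bench, knob up. Three alike, any fits any pot.
- disk_b: Loose brass strainer disk, perforated: 56 mm across, 6 mm thick, bottom edge chamfered to 51 mm, 0.12 kg (varies), with a central round knob 16 mm across, its top 25 mm above the underside. Origin: centre of the underside, z up; starts flat on the bench, knob up. Seated in a pot, its origin lies on the pot's axis, 65 mm above the pot's origin.
- disk_c: Loose brass strainer disk, perforated: 56 mm across, 6 mm thick, bottom edge chamfered to 51 mm, 0.12 kg (varies), with a central round knob 16 mm across, its top 25 mm above the underside. Origin: centre of the underside, z up; starts flat on the bench, knob up. Seated, its top face stands 1 mm above the pot's rim.
- ring_a: Loose steel clamping ring, 0.25 kg (varies): 90 mm outer, 80 mm inner diameter, 20 mm high, with an inward lip on top (opening 44 mm, lip underside at z = 16.3 mm) and a straight grip bridge over it along its x axis: 90 mm long, 12 mm thick, from z = 40 to 62 mm, clear of the disk's knob. Origin: centre of the underside, z up; starts on the bench, bridge up. Three alike, any fits any pot.
- ring_b: Like ring_a. Fitting any ring: two inner lugs (7 mm wide, at the bottom edge) sit under the bridge's ends. Lower the ring with its bridge in line with the pot's stubs, either way round, within about 12 degrees: it comes to rest with its origin 60 mm above the pot's origin. In other directions it sits on top of the threads, 63 to 68 mm up.
- ring_c: Like ring_a. Screwing any ring: turned clockwise seen from above it winds down evenly, about 6 mm in 60 degrees, until the lip rests on the disk, origin 54.7 mm above the pot's origin: home. A stop ends the turn at about 79 degrees from the stubs; 65 to 78 degrees is fully home. Once in the thread it cannot be lifted off without turning back.
- lamp_swivel (a joint): Work light: swivel angle in rad about the upright axis of its base, positive counterclockwise seen from above, range -1.4 to 1.4; 0 when the white pointer on the turning foot stands over the white mark on the base, the light facing along the base's -x. Stays where left (friction 0.2 N m).
- lamp_tilt (a joint): Work light: tilt in rad of the head about the level axis through lamp_pivot; 0 = head looks level, handle straight above the pivot; positive = head looks down, handle leans towards the light's front; range -0.4 to 0.9. Stays where left (friction 0.35 N m).
- lamp_base: Fixed base of the work light, 110 x 110 x 30 mm, on the bench at the robot's right; origin at the centre of its underside, z up, on the swivel axis. At swivel 0 the light faces the base's -x. The white mark is on its -x side.
- lamp_pivot (a point): Where the tilt axis crosses the swivel axis, 130 mm above the bench, at the middle of the lamp head (40 mm deep, 108 mm wide, 66 mm high, black, white face in front). Its x and y axes turn with the swivel: the light faces its -x, the tilt axis is its y.
- lamp_handle (a point): Middle of the round steel handle bar above the lamp head: 14 mm diameter, 86 mm free between its struts, parallel to the tilt axis (y of lamp_pivot), 90 mm from the pivot. Pinched across from above it can be moved to swivel and tilt the light together; the bar may roll between the fingers.
- hammer: Hammer about 0.3 m long lying at the left of the bench; not part of the job. Origin at its underside.
- wrench: Open spanner lying beyond the work; not part of the job. Origin at its underside.
- driver: Screwdriver lying to the right of the lamp; not part of the job. Origin at its underside.
- bolt: Big bolt standing on its head (34 mm wide, 72 mm high) near the front on the right; not part of the job. Origin at its underside.
- pliers: Pliers with red grips lying beyond the work; not part of the job. Origin at its underside.
- channel: Short piece of steel U-channel, 100 mm long, beyond the lamp; not part of the job. Origin at its underside.
Things that resemble listed ones, but are neither listed nor needed, are in the scene too. Leave any brown or green look-alike of the disk_c alone. What is shaped like the ring_c but brown is not meant.

How it is judged:
By the outcome, as a careful person would: the job done as asked, in the order asked, and still so for the second after the job is handed in, with the robot touching nothing.
Of pot_a, pot_b, pot_c only 2 to 3 are there at a start; the rules pass over those that are not, and their reading is None.
At some moment in a run one of disk_a, disk_b, disk_c, ring_a, ring_b, ring_c may be knocked a few centimetres aside while the robot is not near it.
It also fails if it takes over 210 s, if anything falls off the work surface, if the arm or the gripper's body presses on something with over 40 N, if the wrist force passes 120 N, or if a joint passes its speed limit or range.

## Working session

There is one attempt and no reset: what is moved stays moved. The work goes in short steps, Python scripts to look and compute and a tool call to move; the robot and the scene stay as the last step left them, time stands still between calls to the robot, and variables do not carry over. Pictures are saved under pics/ and viewed, at most 14 in all, crops included, and the job is handed in when it is done.

Besides the shell and the picture viewer there is one more tool, called after "Call:" as name(argument=value, ...), one argument or row to a line, values as JSON. carry_out: Moves the arm, as the interface text tells. Its arguments: {"type":"object","properties":{"commands":{"type":"array","items":{"type":"object","properties":{"slide":{"type":"array","items":{"type":"number"}},"dr":{"type":"array","items":{"type":"number"}},"gripper":{"type":"number"}}}}},"required":["commands"]}

```bash
mkdir -p pics; cat > h.py <<'E'
import numpy as np, cv2
from bench import observe, viewer, order, ctrl
def cap(n):
    c=viewer.capture(n); return c
def ray(c,px):
    K=np.array(c["intrinsics"],float);d=np.array(c["distortion"],float);V=np.array(c["view"],float)
    u=cv2.undistortPoints(np.array(px,float).reshape(-1,1,2),K,d).reshape(-1,2)
    R=V[:3,:3];t=V[:3,3];o=-R.T@t
    return o,np.c_[u,np.ones(len(u))]@R
def onplane(c,px,z):
    o,D=ray(c,px); return o+D*((z-o[2])/D[:,2])[:,None]
def proj(c,P):
    V=np.array(c["view"],float)
    return cv2.projectPoints(np.array(P,float).reshape(-1,1,3),cv2.Rodrigues(V[:3,:3])[0],V[:3,3],np.array(c["intrinsics"],float),np.array(c["distortion"],float))[0].reshape(-1,2)
def save(c,f,crop=None,s=1.5):
    im=c["frame"][:,:,::-1]
    if crop: x0,y0,x1,y1=crop; im=im[y0:y1,x0:x1]
    cv2.imwrite("pics/"+f,cv2.resize(im,None,fx=s,fy=s,interpolation=cv2.INTER_CUBIC))
E
python3 - <<'E'
from h import *
import pickle
for n in("scene","top"):
    c=cap(n); save(c,n+"0.png"); pickle.dump(c,open(n+"0.pkl","wb")); V=np.array(c["view"]);print(n,-V[:3,:3].T@V[:3,3],V[:3,:3].round(2).tolist())
print(ctrl.tip_reach,observe())
E
```

```text
scene [1273.8791921   113.14222527 1152.1171676 ] [[-0.13, 0.99, -0.0], [0.79, 0.1, -0.61], [-0.6, -0.08, -0.8]]
top [ 343.55871762   15.09948471 1545.69558714] [[0.01, -1.0, -0.0], [-0.99, -0.01, -0.13], [0.13, 0.0, -0.99]]
14.0 {'clock': 0.1, 'joint_positions': array([-6.76098927e+01,  7.23903608e+00, -2.31933943e+00,  8.05241467e+01,
        1.63109393e-03,  8.99997655e+01]), 'qvel': array([-0.01555017, -0.02121767,  0.17527413,  0.12494849, -0.06724534,
       -0.05589858]), 'joint_efforts': array([ 1.99803857e-03, -4.36903238e+01,  3.53605807e+01,  1.37736445e-02,
        1.06886516e-04,  1.10937930e-05]), 'tcp_pos': array([ 199.85607498, -485.10387327,  244.60535688]), 'eef_rot': array([[ 9.24610272e-01,  3.80914128e-01, -5.22297901e-04],
       [ 3.80914485e-01, -9.24609297e-01,  1.34254753e-03],
       [ 2.84738249e-05, -1.44028407e-03, -9.99998962e-01]]), 'force': array([ 0.25953271, -0.54736839,  0.04758826]), 'torque': array([0.00710924, 0.00452178, 0.01423265]), 'grasp_force': 0.0, 'grip_width': 85.64945763095642}
```

View pics/scene0.png

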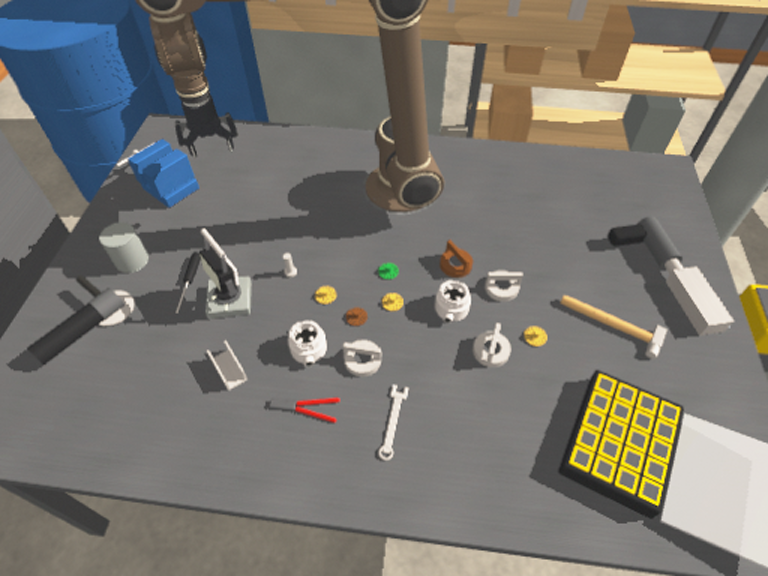

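View pics/top0.png

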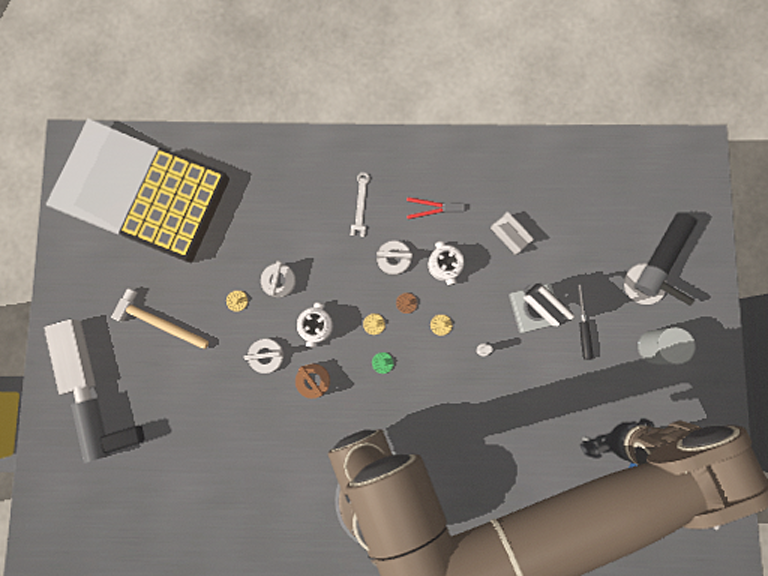

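The scene shows two white pots (top picture pixels ×1.5: 446,262 and 315,324). There are three steel rings (278,279; 394,256; 265,354) and three brass disks (237,300; 374,323; 441,324). Look-alikes to avoid: brown disk (407,302), green disk (382,363) and brown ring (312,380). The lamp is at about (540,308). Next, close crops.

```bash
python3 - <<'E'
from h import *
import pickle
t=pickle.load(open("top0.pkl","rb"));s=pickle.load(open("scene0.pkl","rb"))
a=cv2.resize(t["frame"][185:245,325:400,::-1],(400,320),interpolation=cv2.INTER_CUBIC)
b=cv2.resize(s["frame"][145:220,110:180,::-1],(400,320),interpolation=cv2.INTER_CUBIC)
cv2.imwrite("pics/lamp0.png",np.hstack([a,b]))
save(t,"work0.png",(145,150,345,270),4)
E
```

```text
(no output)
```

View pics/lamp0.png

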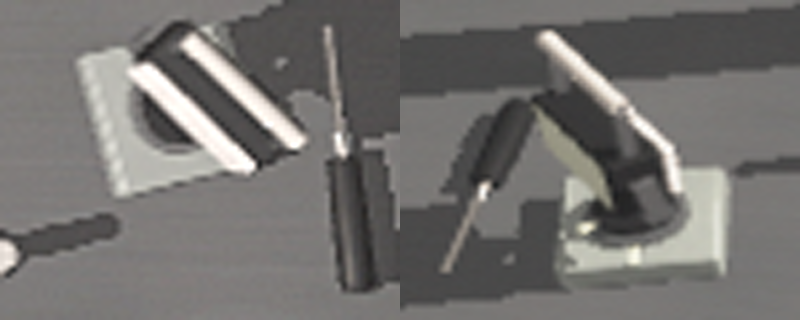

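View pics/work0.png

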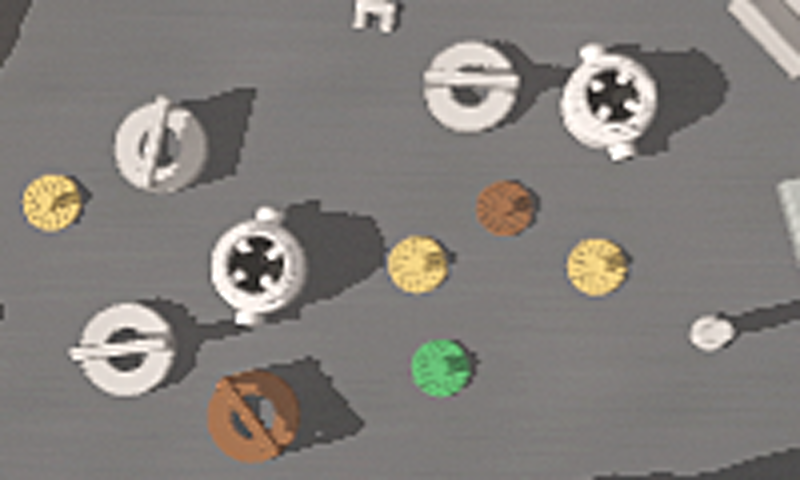

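The lamp crop shows the head swung well off the mark, facing image right in the top view. The base mark is on the near (+x) side in the scene view. In the work crop, the pots have their stubs at about (267,213)/(246,318) and (592,52)/(622,152). The brass disks and steel rings match the choice I made.

```bash
python3 - <<'E'
from h import *
import pickle
t=pickle.load(open("top0.pkl","rb"));s=pickle.load(open("scene0.pkl","rb"))
hsv=cv2.cvtColor(t["frame"],cv2.COLOR_RGB2HSV)
print("disks")
m=cv2.inRange(hsv,(18,70,120),(32,255,255))
for c in cv2.findContours(m,0,2)[0]:
    if cv2.contourArea(c)>60:
        (x,y),r=cv2.minEnclosingCircle(c)
        if 140<x<360 and 150<y<270: print((x,y),r,onplane(t,[(x,y)],6).round(1))
m=cv2.inRange(hsv,(0,0,150),(180,45,255))
k=lambda x,y:(145+x/4,150+y/4)
for c in cv2.findContours(m,0,2)[0]:
    a=cv2.contourArea(c)
    x,y,w,h=cv2.boundingRect(c)
    if a>80 and 150<x<345 and 150<y<270: print("white",x,y,w,h,a)
print("pot stubs z24..", onplane(t,[k(267,213),k(246,318),k(592,52),k(622,152)],24).round(1))
print("pot body ctr z70", onplane(t,[k(257,264),k(613,97)],70).round(1))
print("ring bridge ends z62", onplane(t,[k(162,97),k(153,185),k(425,77),k(518,77),k(72,353),k(172,348)],62).round(1))
print("ring ctr z20", onplane(t,[k(160,146),k(470,88),k(126,350)],20).round(1))
q=lambda x,y:(325+x/5.333,185+y/5.333)
print("lamp base corners z30",onplane(t,[q(78,60),q(120,195)],30).round(1))
for z in (160,215): print("bars z",z,onplane(t,[q(135,70),q(255,170),q(185,40),q(305,145)],z).round(1))
w=cap("wrist");save(w,"wrist0.png");V=np.array(w["view"]);print(-V[:3,:3].T@V[:3,3],V[:3,:3].round(2).tolist())
E
```

```text
disks
(293.75, 216.25) 7.288790225982666 [[ 449.8 -152.4    6. ]]
(248.99600219726562, 215.7239990234375) 7.364620685577393 [[450.3  27.7   6. ]]
(157.36842346191406, 200.2105255126953) 7.1944708824157715 [[509.9 398.8   6. ]]
white 162 226 27 23 391.5
white 198 202 23 29 422.5
white 339 194 34 28 479.0
white 174 174 22 24 364.0
white 285 161 24 29 438.0
white 251 160 24 23 374.0
pot stubs z24.. [[ 497.6  176.9   24. ]
 [ 393.   195.3   24. ]
 [ 664.3 -148.7   24. ]
 [ 562.3 -178.2   24. ]]
pot body ctr z70 [[ 443.4  180.5   70. ]
 [ 609.9 -164.    70. ]]
ring bridge ends z62 [[607.6 278.7  62. ]
 [520.3 284.7  62. ]
 [629.8  20.1  62. ]
 [630.6 -71.6  62. ]
 [357.  357.   62. ]
 [362.5 261.2  62. ]]
ring ctr z20 [[564.9 286.6  20. ]
 [627.  -25.5  20. ]
 [360.7 313.6  20. ]]
lamp base corners z30 [[ 529.5 -332.7   30. ]
 [ 429.2 -361.4   30. ]]
bars z 160 [[ 507.1 -341.4  160. ]
 [ 439.7 -420.4  160. ]
 [ 528.  -375.9  160. ]
 [ 457.  -454.6  160. ]]
bars z 215 [[ 500.6 -327.3  215. ]
 [ 435.9 -403.1  215. ]
 [ 520.7 -360.4  215. ]
 [ 452.5 -435.9  215. ]]
[ 271.00473521 -455.09934818  372.70602505] [[0.38, -0.92, -0.0], [-0.88, -0.36, 0.3], [-0.28, -0.11, -0.95]]
```

View pics/wrist0.png

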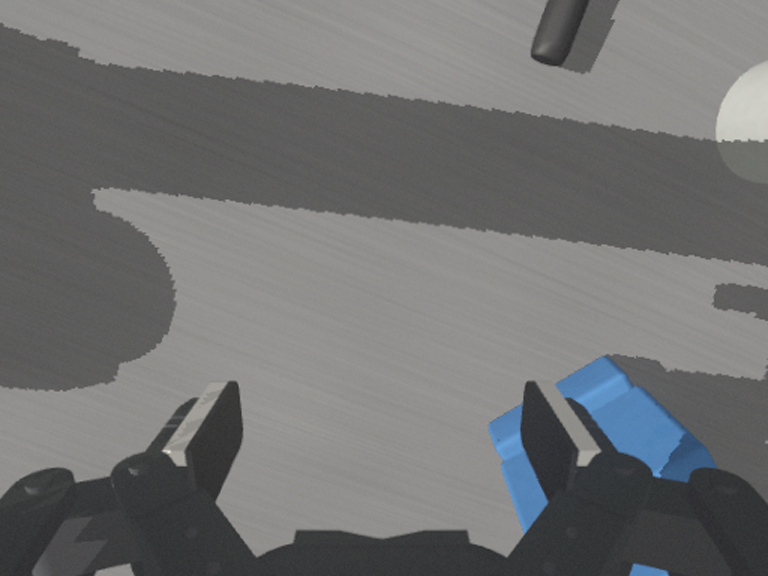

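Both wrist fingers and part of the bench are visible, but the lamp is not. I'll move above the lamp for a close look.

Call:
carry_out(
  commands=[
    {"slide":[0,0,-2],"dr":[0,0,0],"gripper":0},
    {"slide":[1,0,-4],"dr":[0,0,0],"gripper":0},
    {"slide":[11.5,1.5,-6.2],"dr":[0,0,0],"gripper":0},
    {"slide":[11.5,1.5,-6.2],"dr":[0,0,0],"gripper":0},
    {"slide":[11.5,1.5,-6.2],"dr":[0,0,0],"gripper":0},
    {"slide":[11.5,1.5,-6.2],"dr":[0,0,0],"gripper":0},
    {"slide":[11.5,1.5,-6.2],"dr":[0,0,0],"gripper":0},
    {"slide":[11.5,1.5,-6.2],"dr":[0,0,0],"gripper":0},
    {"slide":[11.5,1.5,-6.2],"dr":[0,0,0],"gripper":0},
    {"slide":[11.5,1.5,-6.2],"dr":[0,0,0],"gripper":0},
    {"slide":[11.5,1.5,-6.2],"dr":[0,0,0],"gripper":0},
    {"slide":[11.5,1.5,-6.2],"dr":[0,0,0],"gripper":0},
  ],
)

```text
clock: 1.15
tcp_pos: [480.2, -410.6, 399.6]
eef_rot: [[0.924, 0.381, -0.001], [0.381, -0.924, 0.001], [-0.001, -0.001, -1.0]]
force: [0.3, -0.5, 0.2]
grip_width: 85.4
grasp_force: 0.0
```

```bash
python3 - <<'E'
from h import *
import pickle
w=cap("wrist");save(w,"wrist1.png");V=np.array(w["view"]);print(-V[:3,:3].T@V[:3,3]);pickle.dump(w,open("w1.pkl","wb"))
E
```

```text
[ 551.39181653 -380.4582422   527.56960363]
```

View pics/wrist1.png

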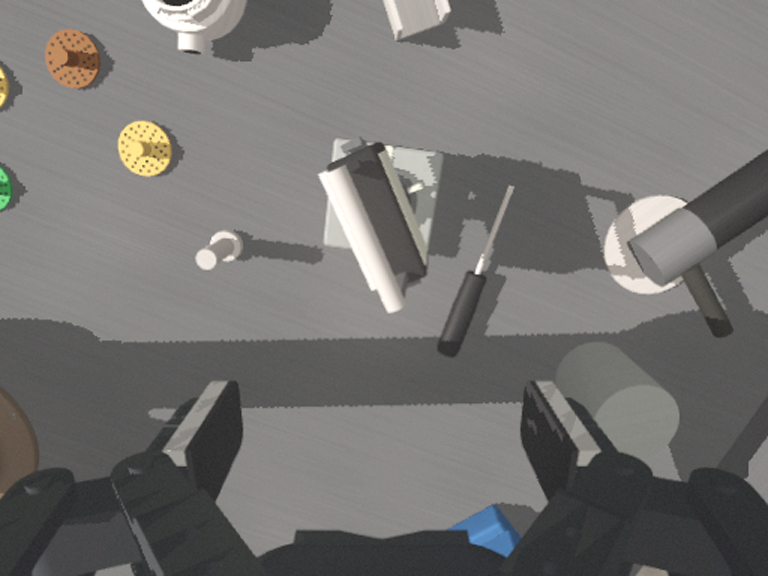

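The wrist view shows the handle bar from (330,172) to (395,308) left of the head and the pale face on the right edge of the head. The pointer is at (415,187), and the base's far edge runs (333,138)–(443,152). The light faces image right.

```bash
python3 - <<'E'
from h import *
import pickle
w=pickle.load(open("w1.pkl","rb"));t=pickle.load(open("top0.pkl","rb"));s=pickle.load(open("scene0.pkl","rb"))
k=lambda a:np.array(a,float)/1.5
B=onplane(w,k([(335,138),(443,152),(325,247)]),30);print("base",B.round(1)); print("pointer",onplane(w,k([(415,187)]),34).round(1))
e=B[1]-B[0];f=B[0]-B[2]
print("edge dirs",np.degrees(np.arctan2(e[1],e[0])),np.linalg.norm(e),np.degrees(np.arctan2(f[1],f[0])),np.linalg.norm(f), "ctr",(B[1]+B[2])/2)
def tri(c1,p1,c2,p2):
    o1,d1=ray(c1,[p1]);o2,d2=ray(c2,[p2]);A=np.c_[d1[0],-d2[0]]
    x=np.linalg.lstsq(A,o2-o1,rcond=None)[0];a=o1+x[0]*d1[0];b=o2+x[1]*d2[0];return ((a+b)/2).round(1),np.linalg.norm(a-b).round(1)
q=lambda x,y:(325+x/5.333,185+y/5.333); sc=lambda x,y:(110+x*.175,145+y*75/320)
he=[k((331,172)),k((395,308))]
print([tri(w,he[0],t,q(138,70)),tri(w,he[1],t,q(252,168))])
print([tri(w,he[0],s,sc(675,185)),tri(w,he[1],s,sc(546,38))])
print("mark",[onplane(s,[sc(635,255)],30),onplane(s,[sc(588,228)],34)])
# pot refine
im=k([(195,5)]);
E
```

```text
base [[ 537.1 -336.3   30. ]
 [ 565.5 -439.7   30. ]
 [ 431.3 -365.6   30. ]]
pointer [[ 523.9 -427.4   34. ]]
edge dirs -74.63715457779229 107.23350250440981 15.474032977746486 109.83232778341255 ctr [ 498.39662664 -402.63178234   30.        ]
[(array([ 512.6, -351.9,  124.1]), np.float64(3.0)), (array([ 438.4, -431.4,  149.1]), np.float64(19.5))]
[(array([ 453.7, -227.7,  -13.2]), np.float64(244.6)), (array([ 414.7, -314.7,  177.6]), np.float64(248.3))]
mark [array([[ 512.38743306, -121.80401893,   30.        ]]), array([[ 489.6968507 , -158.22806666,   34.        ]])]
```

```bash
python3 - <<'E'
from h import *
import pickle
w=pickle.load(open("w1.pkl","rb"));t=pickle.load(open("top0.pkl","rb"));s=pickle.load(open("scene0.pkl","rb"))
k=lambda a:np.array(a,float)/1.5
def tri(c1,p1,c2,p2):
    o1,d1=ray(c1,[p1]);o2,d2=ray(c2,[p2]);A=np.c_[d1[0],-d2[0]]
    x=np.linalg.lstsq(A,o2-o1,rcond=None)[0];a=o1+x[0]*d1[0];b=o2+x[1]*d2[0];return ((a+b)/2).round(1),np.linalg.norm(a-b).round(1)
q=lambda x,y:(325+x/5.333,185+y/5.333); sc=lambda x,y:(110+(x-400)*.175,145+y*75/320)
he=[k((331,172)),k((395,308))]
for a in ((675,185),(625,107),(546,38)): print(a,tri(w,he[0],s,sc(*a)),tri(w,he[1],s,sc(*a)))
print("mark",onplane(s,[sc(635,255)],30),onplane(s,[sc(588,228)],34))
c=np.array([498.4,-402.6])
# predicted handle for swivel yaw g (facing dir), tilt th
for g in (-35,-40,-45):
  for th in (-23,0):
    f=np.array([np.cos(np.radians(g)),np.sin(np.radians(g))]);u=np.array([-f[1],f[0]])
    h=c+f*90*np.sin(np.radians(th));z=130+90*np.cos(np.radians(th))
    P=[[*(h+u*a),z] for a in(50,-50)]
    print(g,th,np.round(P,0).tolist(),(proj(w,P)*1.5).round().tolist(),(proj(t,P)*1.5).round(0).tolist())
E
```

```text
(675, 185) (array([ 513.8, -352. ,   99.9]), np.float64(6.9)) (array([ 329.4, -482.3, -168.5]), np.float64(21.2))
(625, 107) (array([ 522.5, -358. ,  211.8]), np.float64(1.4)) (array([ 396.6, -449.1,   46.4]), np.float64(19.1))
(546, 38) (array([ 535.6, -369.9,  310.2]), np.float64(13.8)) (array([ 453.9, -431.4,  211.2]), np.float64(1.9))
mark [[ 546.70520041 -388.94697873   30.        ]] [[ 524.3353962  -428.05535845   34.        ]]
-35 -23 [[498.0, -341.0, 213.0], [441.0, -423.0, 213.0]] [[294.0, 197.0], [378.0, 321.0]] [[531.0, 298.0], [568.0, 323.0]]
-35 0 [[527.0, -362.0, 220.0], [470.0, -444.0, 220.0]] [[339.0, 168.0], [423.0, 298.0]] [[541.0, 286.0], [577.0, 311.0]]
-40 -23 [[504.0, -342.0, 213.0], [439.0, -418.0, 213.0]] [[298.0, 190.0], [371.0, 320.0]] [[531.0, 296.0], [566.0, 324.0]]
-40 0 [[531.0, -364.0, 220.0], [466.0, -441.0, 220.0]] [[345.0, 164.0], [417.0, 301.0]] [[542.0, 284.0], [576.0, 312.0]]
-45 -23 [[509.0, -342.0, 213.0], [438.0, -413.0, 213.0]] [[301.0, 182.0], [363.0, 319.0]] [[532.0, 294.0], [563.0, 324.0]]
-45 0 [[534.0, -367.0, 220.0], [463.0, -438.0, 220.0]] [[351.0, 161.0], [411.0, 304.0]] [[543.0, 283.0], [575.0, 314.0]]
```

```bash
cat >> h.py <<'E'
from scipy.spatial.transform import Rotation as Ro
def go(*targets):
    """targets: (x,y,z,yaw of tool x); prints slide/dr units from measured pose"""
    o=observe();R=np.array(o["eef_rot"]);p=np.array(o["tcp_pos"])
    for x,y,z,a in targets:
        a=np.radians(a);ca,sa=np.cos(a),np.sin(a)
        T=np.array([[ca,sa,0],[sa,-ca,0],[0,0,-1.]])
        sl=R.T@(np.array([x,y,z])-p)/25; dr=Ro.from_matrix(R.T@T).as_rotvec(degrees=True)/6
        print((x,y,z),"slide",sl.round(2).tolist(),"dr",dr.round(2).tolist())
E
python3 - <<'E'
from h import *
go((488.2,-394.7,290,46.5),(488.2,-394.7,212,46.5))
E
```

```text
(488.2, -394.7, 290) slide [0.57, -0.46, 4.4] dr [-0.01, 0.0, -4.02]
(488.2, -394.7, 212) slide [0.57, -0.45, 7.52] dr [-0.01, 0.0, -4.02]
```

Call:
carry_out(
  commands=[
    {"slide":[0.57,-0.46,1],"dr":[0,0,-4.02],"gripper":0},
    {"slide":[0.57,-0.46,2],"dr":[0,0,-4.02],"gripper":0},
    {"slide":[0.57,-0.46,3],"dr":[0,0,-4.02],"gripper":0},
    {"slide":[0.57,-0.46,4.4],"dr":[0,0,-4.02],"gripper":0},
    {"slide":[0.57,-0.46,5.5],"dr":[0,0,-4.02],"gripper":0},
    {"slide":[0.57,-0.46,6.5],"dr":[0,0,-4.02],"gripper":0},
    {"slide":[0.57,-0.46,7.2],"dr":[0,0,-4.02],"gripper":0},
    {"slide":[0.57,-0.46,7.52],"dr":[0,0,-4.02],"gripper":0},
    {"slide":[0.57,-0.46,7.52],"dr":[0,0,-4.02],"gripper":0},
    {"slide":[0.57,-0.46,7.52],"dr":[0,0,-4.02],"gripper":0.6},
    {"slide":[0.57,-0.46,7.52],"dr":[0,0,-4.02],"gripper":1},
    {"slide":[0.57,-0.46,7.52],"dr":[0,0,-4.02],"gripper":1},
  ],
)

```text
clock: 2.2
tcp_pos: [489.2, -395.1, 214.2]
eef_rot: [[0.688, 0.725, 0.002], [0.725, -0.688, -0.002], [0.0, 0.003, -1.0]]
force: [0.1, 0.6, -0.2]
grip_width: 51.8
grasp_force: 0.0
```

Call:
carry_out(
  commands=[
    {"slide":[0,0,0],"dr":[0,0,0],"gripper":1},
    {"slide":[0,0,0],"dr":[0,0,0],"gripper":1},
    {"slide":[0,0,0],"dr":[0,0,0],"gripper":1},
    {"slide":[0,0,0],"dr":[0,0,0],"gripper":1},
    {"slide":[0,0,0],"dr":[0,0,0],"gripper":1},
    {"slide":[0,0,0],"dr":[0,0,0],"gripper":1},
  ],
)

```text
clock: 2.7
tcp_pos: [489.4, -394.8, 213.1]
eef_rot: [[0.688, 0.725, 0.002], [0.725, -0.688, -0.001], [0.0, 0.002, -1.0]]
force: [0.7, -1.7, 4.8]
grip_width: 12.2
grasp_force: 58.5
```

```bash
python3 - <<'E'
from h import *
c=np.array([498.4,-402.6])
o=observe();print(o["grip_width"],o["grasp_force"],o["force"],o["tcp_pos"])
T=[]
for s in np.linspace(0,1,11)[1:]:
    g=-43.5+59*s; th=np.radians(-8+38*s); f=np.array([np.cos(np.radians(g)),np.sin(np.radians(g))])
    h=c+f*90*np.sin(th); T.append((*h.round(1),round(130+90*np.cos(th)-6,1),g+90))
go(*T)
w=cap("wrist");save(w,"g1.png")
E
```

```text
12.184664852536482 58.535279631614685 [ 0.70656602 -1.68164372  4.80553925] [ 489.42420063 -394.84718513  213.05857494]
(np.float64(493.2), np.float64(-398.6), np.float64(213.8)) slide [-0.0, 0.21, -0.03] dr [0.02, -0.0, -0.98]
(np.float64(497.9), np.float64(-402.3), np.float64(214.0)) slide [0.02, 0.45, -0.04] dr [0.02, -0.0, -1.97]
(np.float64(503.2), np.float64(-404.9), np.float64(213.8)) slide [0.09, 0.68, -0.03] dr [0.02, 0.0, -2.95]
(np.float64(509.0), np.float64(-406.4), np.float64(213.3)) slide [0.2, 0.89, -0.01] dr [0.02, 0.0, -3.93]
(np.float64(515.1), np.float64(-406.8), np.float64(212.3)) slide [0.36, 1.07, 0.03] dr [0.02, 0.0, -4.92]
(np.float64(521.2), np.float64(-405.8), np.float64(211.0)) slide [0.56, 1.22, 0.08] dr [0.02, 0.0, -5.9]
(np.float64(527.1), np.float64(-403.7), np.float64(209.3)) slide [0.78, 1.34, 0.15] dr [0.02, 0.0, -6.88]
(np.float64(532.6), np.float64(-400.4), np.float64(207.2)) slide [1.03, 1.41, 0.24] dr [0.02, 0.01, -7.87]
(np.float64(537.6), np.float64(-396.0), np.float64(204.8)) slide [1.29, 1.43, 0.33] dr [0.02, 0.01, -8.85]
(np.float64(541.8), np.float64(-390.6), np.float64(201.9)) slide [1.57, 1.4, 0.45] dr [0.02, 0.01, -9.83]
```

Call:
carry_out(
  commands=[
    {"slide":[0,0.21,0],"dr":[0,0,-0.98],"gripper":1},
    {"slide":[0.02,0.45,0],"dr":[0,0,-1.97],"gripper":1},
    {"slide":[0.09,0.68,0],"dr":[0,0,-2.95],"gripper":1},
    {"slide":[0.2,0.89,0],"dr":[0,0,-3.93],"gripper":1},
    {"slide":[0.36,1.07,0.03],"dr":[0,0,-4.92],"gripper":1},
    {"slide":[0.56,1.22,0.08],"dr":[0,0,-5.9],"gripper":1},
    {"slide":[0.78,1.34,0.15],"dr":[0,0,-6.88],"gripper":1},
    {"slide":[1.03,1.41,0.24],"dr":[0,0,-7.87],"gripper":1},
    {"slide":[1.29,1.43,0.33],"dr":[0,0,-8.85],"gripper":1},
    {"slide":[1.57,1.4,0.45],"dr":[0,0,-9.83],"gripper":1},
    {"slide":[1.57,1.4,0.45],"dr":[0,0,-9.83],"gripper":1},
    {"slide":[1.57,1.4,0.45],"dr":[0,0,-9.83],"gripper":1},
  ],
)

```text
clock: 3.75
tcp_pos: [540.7, -390.8, 201.1]
eef_rot: [[-0.267, 0.964, -0.002], [0.964, 0.267, -0.002], [-0.001, -0.002, -1.0]]
force: [-1.6, -3.5, 3.6]
grip_width: 12.2
grasp_force: 61.9
```

Call:
carry_out(
  commands=[
    {"slide":[0,0,0],"gripper":1},
    {"slide":[0,0,0],"gripper":1},
    {"slide":[0,0,0],"gripper":1},
    {"slide":[0,0,0],"gripper":1},
  ],
)

```text
schema error: expected keys slide, dr, gripper
```

```bash
python3 - <<'E'
from h import *
o=observe();print(o["grip_width"],o["grasp_force"],o["force"],o["torque"],o["tcp_pos"])
import pickle
s=cap("scene");t=cap("top");w=cap("wrist")
pickle.dump((s,t,w),open("l2.pkl","wb"))
f=lambda c,x0,y0,x1,y1:cv2.resize(c["frame"][y0:y1,x0:x1,::-1],(400,300),interpolation=cv2.INTER_CUBIC)
cv2.imwrite("pics/lamp2.png",np.hstack([f(w,100,80,420,320),f(s,115,140,195,200)]))
E
```

```text
12.151037747797051 61.854389905929565 [-1.60531839 -3.48548591  3.56253396] [-0.90275836  0.58411314  0.28358052] [ 540.65159478 -390.83417547  201.12096544]
```

View pics/lamp2.png

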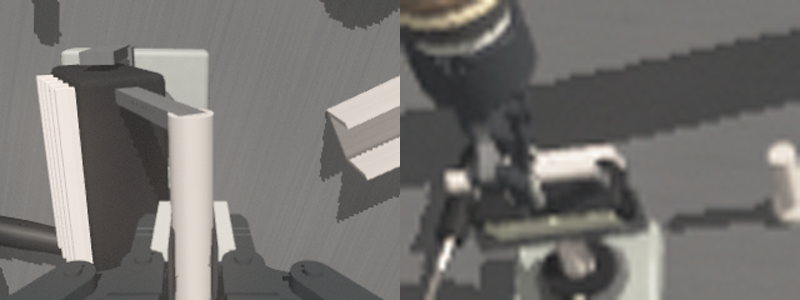

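The head now looks down with the handle leaning toward the front, gripped at about (190,230) in the left crop. The pointer in the right crop (575,265) is near the base's front middle. I'll release, rise and measure.

Call:
carry_out(
  commands=[
    {"slide":[0,0,0],"dr":[0,0,0],"gripper":0.6},
    {"slide":[0,0,0],"dr":[0,0,0],"gripper":0.5},
    {"slide":[0,0,0],"dr":[0,0,0],"gripper":0.3},
    {"slide":[0,0,0],"dr":[0,0,0],"gripper":0.2},
    {"slide":[0,0,0],"dr":[0,0,0],"gripper":0},
    {"slide":[0,0,-1],"dr":[0,0,0],"gripper":0},
    {"slide":[0,0,-2.5],"dr":[0,0,0],"gripper":0},
    {"slide":[-1,0,-4],"dr":[0,0,0],"gripper":0},
    {"slide":[-3,0,-6],"dr":[0,0,0],"gripper":0},
    {"slide":[-4,0,-6],"dr":[0,0,0],"gripper":0},
    {"slide":[-4,0,-6],"dr":[0,0,0],"gripper":0},
    {"slide":[-4,0,-6],"dr":[0,0,0],"gripper":0},
  ],
)

```text
clock: 4.9
tcp_pos: [568.1, -488.2, 351.2]
eef_rot: [[-0.266, 0.964, 0.001], [0.964, 0.266, -0.001], [-0.001, 0.001, -1.0]]
force: [-0.0, -0.3, 0.4]
grip_width: 85.5
grasp_force: 0.0
```

```bash
python3 - <<'E'
from h import *
import pickle
s=cap("scene");t=cap("top");w=cap("wrist")
print(observe()["tcp_pos"])
pickle.dump((s,t,w),open("l3.pkl","wb"))
f=lambda c,x0,y0,x1,y1:cv2.resize(c["frame"][y0:y1,x0:x1,::-1],(400,400*(y1-y0)//(x1-x0)),interpolation=cv2.INTER_CUBIC)
a=[f(w,150,80,310,320),f(s,130,150,180,225)]
cv2.imwrite("pics/lamp3.png",np.hstack(a));print(a[0].shape)
E
```

```text
[ 568.67056399 -487.39351701  349.42929044]
(600, 400, 3)
```

View pics/lamp3.png

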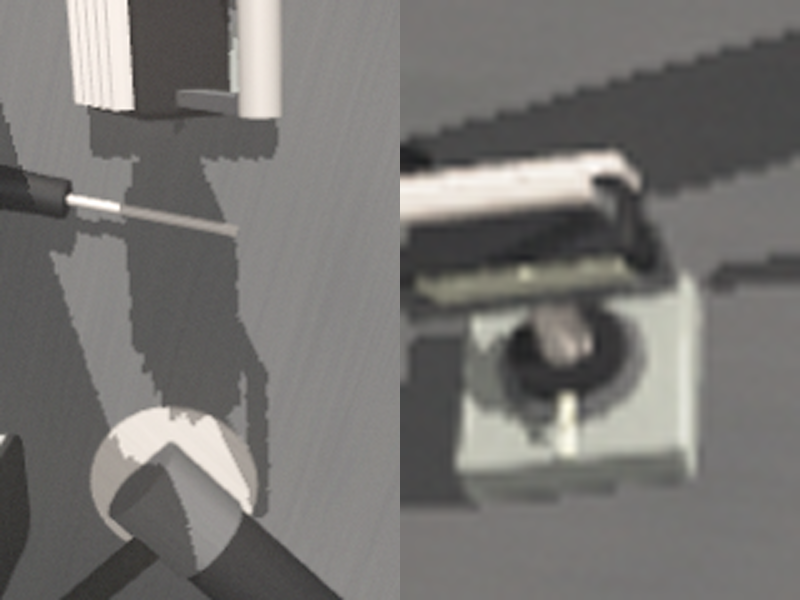

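```bash
python3 - <<'E'
from h import *
import pickle
s,t,w=pickle.load(open("l3.pkl","rb"))
c=np.array([498.4,-402.6]);g=np.radians(15.5);f=np.array([np.cos(g),np.sin(g)]);u=np.array([-f[1],f[0]])
wp=lambda x,y:(150+x*.4,80+y*.4); sp=lambda x,y:(130+(x-400)*.125,150+y*.125)
def offs(cam,px):
    for th in (26,28,30,32,34):
        z=130+90*np.cos(np.radians(th)); P=onplane(cam,px,z)[:,:2]-c
        print(th,"need",(90*np.sin(np.radians(th))).round(1),"got",(P@f).round(1),(P@u).round(1))
print("wrist");offs(w,[wp(260,110),wp(262,20)])
print("scene");offs(s,[sp(610,167),sp(420,202)])
# saved top picture: handle bright blob
im=t["frame"];g2=cv2.inRange(im,(170,160,150),(255,255,255))
for cn in cv2.findContours(g2,0,2)[0]:
    x,y,ww,h=cv2.boundingRect(cn)
    if 330<x<395 and 180<y<240 and ww*h>20: print(x,y,ww,h,cv2.minAreaRect(cn));offs(t,[cv2.minAreaRect(cn)[0]])
M=onplane(s,[sp(568,395),sp(568,452)],32)[:,:2]-c;print("ptr/mark angles",np.degrees(np.arctan2(M[:,1],M[:,0])),np.linalg.norm(M,axis=1))
E
```

```text
wrist
26 need 39.5 got [45.2 45.9] [-46.  -18.2]
28 need 42.3 got [45.2 45.9] [-46.1 -18.1]
30 need 45.0 got [45.2 45.9] [-46.3 -18.1]
32 need 47.7 got [45.2 45.9] [-46.4 -18.1]
34 need 50.3 got [45.2 45.9] [-46.5 -18. ]
scene
26 need 39.5 got [41.7 50. ] [ 59.5 -21. ]
28 need 42.3 got [40.4 48.7] [ 59.1 -21.5]
30 need 45.0 got [39.1 47.4] [ 58.8 -22. ]
32 need 47.7 got [37.6 46. ] [ 58.4 -22.5]
34 need 50.3 got [36.1 44.4] [ 57.9 -23.1]
365 225 31 33 ((377.6431579589844, 243.20477294921875), (43.863407135009766, 6.501771450042725), 46.909156799316406)
26 need 39.5 got [-151.2] [26.3]
28 need 42.3 got [-151.3] [25.8]
30 need 45.0 got [-151.4] [25.3]
32 need 47.7 got [-151.5] [24.8]
34 need 50.3 got [-151.7] [24.3]
340 183 42 39 ((363.7735900878906, 202.20751953125), (29.120439529418945, 43.68065643310547), 74.05460357666016)
26 need 39.5 got [-3.4] [29.8]
28 need 42.3 got [-3.4] [29.4]
30 need 45.0 got [-3.4] [28.9]
32 need 47.7 got [-3.3] [28.4]
34 need 50.3 got [-3.3] [27.9]
ptr/mark angles [14.12388482 16.04964322] [25.70773957 59.83483055]
```

Handle offset gives a tilt of about 30°. In the scene crop the pointer (568,395) and mark (568,452) form one straight line, so the lamp is done. Next I'll look down on the near pot group (disk, ring, pot at right).

```bash
python3 - <<'E'
from h import *
go((520,-110,260,0))
E
```

```text
(520, -110, 260) slide [15.07, 2.15, 3.59] dr [-0.01, -0.0, 17.57]
```

Call:
carry_out(
  commands=[
    {"slide":[15.07,2.15,3.59],"dr":[0,0,17.57],"gripper":0},
    {"slide":[15.07,2.15,3.59],"dr":[0,0,17.57],"gripper":0},
    {"slide":[15.07,2.15,3.59],"dr":[0,0,17.57],"gripper":0},
    {"slide":[15.07,2.15,3.59],"dr":[0,0,17.57],"gripper":0},
    {"slide":[15.07,2.15,3.59],"dr":[0,0,17.57],"gripper":0},
    {"slide":[15.07,2.15,3.59],"dr":[0,0,17.57],"gripper":0},
    {"slide":[15.07,2.15,3.59],"dr":[0,0,17.57],"gripper":0},
    {"slide":[15.07,2.15,3.59],"dr":[0,0,17.57],"gripper":0},
    {"slide":[15.07,2.15,3.59],"dr":[0,0,17.57],"gripper":0},
    {"slide":[15.07,2.15,3.59],"dr":[0,0,17.57],"gripper":0},
    {"slide":[15.07,2.15,3.59],"dr":[0,0,17.57],"gripper":0},
    {"slide":[15.07,2.15,3.59],"dr":[0,0,17.57],"gripper":0},
  ],
)

```text
clock: 6.05
tcp_pos: [516.4, -105.1, 260.4]
eef_rot: [[0.908, 0.418, -0.001], [0.418, -0.908, 0.001], [-0.0, -0.001, -1.0]]
force: [-0.0, -0.9, 0.4]
grip_width: 85.5
grasp_force: 0.0
```

```bash
python3 - <<'E'
from h import *
go((520,-110,260,0))
print(observe()["joint_positions"].round(1))
E
```

```text
(520, -110, 260) slide [0.05, 0.24, 0.02] dr [-0.01, 0.0, 4.12]
[-11.5   7.5  -0.   82.5   0.  143.7]
```

Call:
carry_out(
  commands=[
    {"slide":[0.05,0.24,0.02],"dr":[0,0,4.12],"gripper":0},
    {"slide":[0.05,0.24,0.02],"dr":[0,0,4.12],"gripper":0},
    {"slide":[0.05,0.24,0.02],"dr":[0,0,4.12],"gripper":0},
    {"slide":[0.05,0.24,0.02],"dr":[0,0,4.12],"gripper":0},
    {"slide":[0.05,0.24,0.02],"dr":[0,0,4.12],"gripper":0},
    {"slide":[0.05,0.24,0.02],"dr":[0,0,4.12],"gripper":0},
  ],
)

```text
clock: 6.55
tcp_pos: [521.5, -113.1, 260.6]
eef_rot: [[1.0, 0.004, 0.0], [0.004, -1.0, 0.0], [0.0, -0.0, -1.0]]
force: [0.3, -1.1, 0.3]
grip_width: 85.7
grasp_force: 0.0
```

```bash
python3 - <<'E'
from h import *
import pickle
w=cap("wrist");pickle.dump(w,open("w4.pkl","wb"));save(w,"w4.png",(0,0,512,280),1.56)
E
```

```text
(no output)
```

View pics/w4.png

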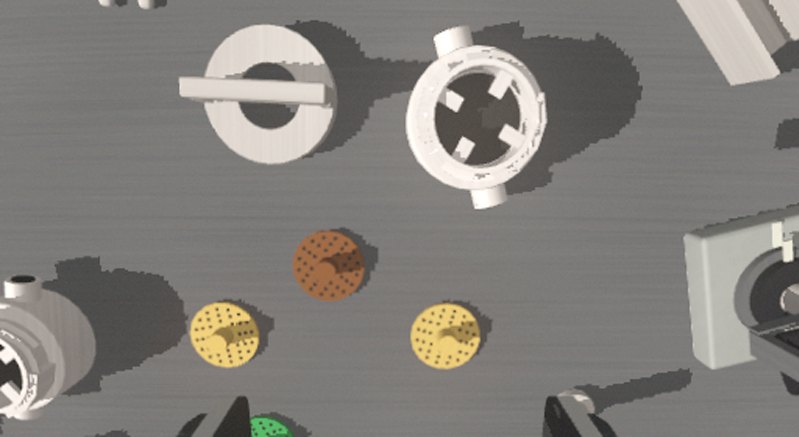

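The wrist view, in crop pixels, shows ring R2 at (268,93) with its bridge from (180,87) to (325,93). Pot 2's mouth is at (480,115), with stubs at (453,40) and (489,197). The brass disks are at (446,335) and (225,335); the brown disk is at (328,265) and the green one at (270,425). Part of pot 1 is at bottom left.

```bash
cat > m.py <<'E'
from h import *
def hsvm(c,lo,hi): return cv2.inRange(cv2.cvtColor(c["frame"],cv2.COLOR_RGB2HSV),lo,hi)
def circ(P):
    P=P[:,:2];A=np.c_[2*P,np.ones(len(P))];x=np.linalg.lstsq(A,(P**2).sum(1),rcond=None)[0];return x[:2].round(1),np.sqrt(x[2]+x[:2]@x[:2]).round(1)
def disks(c,z=6):
    for cn in cv2.findContours(hsvm(c,(18,70,100),(32,255,255)),0,1)[0]:
        if cv2.contourArea(cn)>250:
            H=cv2.convexHull(cn)[:,0].astype(float); print("disk px",H.mean(0).round(),"circ",circ(onplane(c,H,z)))
def hole(c,px,zs,mx=90):
    """dark blob round px -> circle of its hull"""
    g=cv2.cvtColor(c["frame"],cv2.COLOR_RGB2GRAY); m=(g<mx).astype(np.uint8);n,l=cv2.connectedComponents(m)
    b=(l==l[int(px[1]),int(px[0])]).astype(np.uint8);H=cv2.convexHull(cv2.findContours(b,0,1)[0][0])[:,0].astype(float)
    for z in zs: print("hole z",z,circ(onplane(c,H,z)),len(H))
E
python3 - <<'E'
from m import *
import pickle
w=pickle.load(open("w4.pkl","rb"));k=lambda a:np.array(a,float)/1.56
disks(w)
print("pot hole:");hole(w,k((485,115)),(65,70),110)
# rim circle clicks: outer edge of inner bright/dark boundary of recess
S=onplane(w,k([(453,38),(489,197)]),24);print("stubs",S.round(1),"mid",S.mean(0).round(1),"yaw",np.degrees(np.arctan2(*(S[0]-S[1])[[1,0]])))
b=onplane(w,k([(180,87),(325,93)]),62);print("bridge",b.round(1),b.mean(0).round(1),np.linalg.norm(b[0]-b[1]),np.degrees(np.arctan2(*(b[0]-b[1])[[1,0]])))
print("ring hole");hole(w,k((270,70)),(16,20),110);hole(w,k((270,115)),(16,20),110)
print("ring edge z20",circ(onplane(w,k([(205,110),(337,100),(270,24),(225,38),(320,50)]),20)))
print("neck edge z70?",circ(onplane(w,k([(432,115),(535,110),(483,60),(483,170)]),70)))
P=onplane(w,k([(790,297),(778,235),(786,250)]),32);print("lamp",P.round(1))
E
```

```text
disk px [285. 215.] circ (array([ 452.5, -151.3]), np.float64(28.5))
disk px [143. 212.] circ (array([452.7,  28.3]), np.float64(28.6))
pot hole:
hole z 65 (array([ 615.6, -160.1]), np.float64(26.0)) 26
hole z 70 (array([ 615.4, -159.4]), np.float64(25.6)) 26
stubs [[ 668.4 -148.4   24. ]
 [ 565.2 -177.6   24. ]] mid [ 616.8 -163.    24. ] yaw 15.802430551723694
bridge [[634.2  20.1  62. ]
 [630.2 -68.2  62. ]] [632.2 -24.1  62. ] 88.4028774578914 87.37551704901183
ring hole
hole z 16 (array([638.4, -23.2]), np.float64(16.8)) 14
hole z 20 (array([638. , -24.2]), np.float64(16.6)) 14
hole z 16 (array([626.8, -20.6]), np.float64(16.7)) 19
hole z 20 (array([626.5, -21.6]), np.float64(16.5)) 19
ring edge z20 (array([631.8, -24.4]), np.float64(46.3))
neck edge z70? (array([ 616.8, -163.4]), np.float64(31.0))
lamp [[ 494.7 -411.2   32. ]
 [ 541.8 -390.5   32. ]
 [ 530.8 -399.3   32. ]]
```

```bash
python3 - <<'E'
from h import *
import pickle
w=pickle.load(open("w4.pkl","rb"));save(w,"lz.png",(432,125,512,240),5)
E
```

```text
(no output)
```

View pics/lz.png

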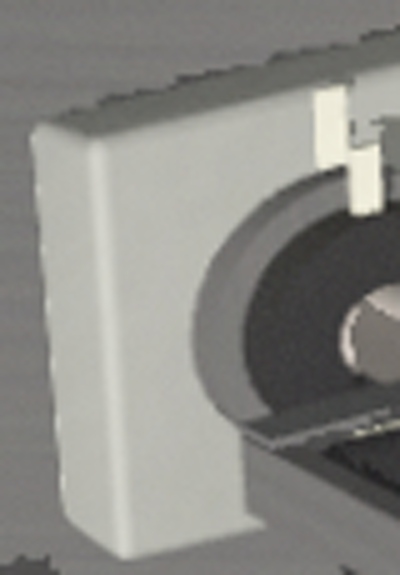

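The crop shows the mark at (331,127) and the pointer at (366,182), set to the right. Some of that is parallax, because the pointer stands higher. I'll check by triangulation.

```bash
python3 - <<'E'
from h import *
import pickle
w=pickle.load(open("w4.pkl","rb"));s,t,w3=pickle.load(open("l3.pkl","rb"))
z=lambda x,y:(432+x/5,125+y/5); sp=lambda x,y:(130+(x-400)*.125,150+y*.125)
c=np.array([498.4,-402.6])
def rep(n,P):
    d=P[:,:2]-c; print(n,P.round(1).tolist(),"ang",np.degrees(np.arctan2(d[:,1],d[:,0])).round(1))
rep("mark",onplane(w,[z(331,88),z(331,165)],30))
C=onplane(w,[z(42,130),z(100,145),z(122,557)],30);print("corners? top edge",C.round(1))
for h in(32,36,40,44,48): rep(h,onplane(w,[z(366,147),z(366,213)],h)); 
for h in(32,36,40,44,48): rep("s%d"%h,onplane(s,[sp(568,393),sp(568,415)],h))
a=w["frame"]
# precise scene crop: bright line pixels
im=s["frame"].astype(int);sub=im[190:212,143:160];print((sub.sum(2)//3))
E
```

```text
mark [[550.7, -389.3, 30.0], [533.0, -393.4, 30.0]] ang [14.2 15. ]
corners? top edge [[ 540.  -322.6   30. ]
 [ 536.8 -336.9   30. ]
 [ 434.5 -362.2   30. ]]
32 [[537.6, -399.4, 32.0], [522.2, -403.0, 32.0]] ang [ 4.7 -1. ]
36 [[538.3, -396.1, 36.0], [523.1, -399.7, 36.0]] ang [9.2 6.6]
40 [[539.0, -392.9, 40.0], [523.9, -396.5, 40.0]] ang [13.4 13.5]
44 [[539.7, -389.7, 44.0], [524.8, -393.2, 44.0]] ang [17.4 19.6]
48 [[540.3, -386.5, 48.0], [525.6, -389.9, 48.0]] ang [21. 25.]
s32 [[522.2, -396.7, 32.0], [534.9, -392.7, 32.0]] ang [14.  15.2]
s36 [[524.9, -394.9, 36.0], [537.5, -390.9, 36.0]] ang [16.3 16.7]
s40 [[527.5, -393.1, 40.0], [540.1, -389.1, 40.0]] ang [18.1 17.9]
s44 [[530.2, -391.2, 44.0], [542.8, -387.3, 44.0]] ang [19.7 19.1]
s48 [[532.9, -389.4, 48.0], [545.4, -385.5, 48.0]] ang [20.9 20. ]
[[183 150  92  85 130 130 135 125 119 101  75  56  55  59  85 122 149]
 [154  62  37  55 116 132 145 145 123 114 103  55  56  55  66 110 130]
 [ 84  40  38  47  89 130 137 166 154 125 147  55  55  54  62  92 125]
 [ 59  39  40  44  78 130 132 156 183 131 160  55  55  56  60  88 1
[... 582 characters left out ...]
103  93  89  90 142 226 197 116 143 162 167 189 190 191 191]
 [190 185 146 111 115 148 176 205 226 162 190 191 190 190 191 193 193]
 [191 189 183 110 118 166 195 228 238 182 190 191 189 191 191 191 192]
 [189 188 188 150 151 157 199 232 237 189 190 188 188 190 189 190 188]
 [190 189 190 189 188 187 180 219 223 181 178 174 168 164 160 161 157]
 [181 177 171 164 160 158 128 140 143 147 141 135 122 116 111 109 107]
 [146 138 128 119 113 109 107 109 108 108 108 108 108 109 106 107 106]
 [108 108 109 109 107 108 108 109 108 108 107 106 106 106 105 107 106]
 [106 108 107 107 106 107 109 104 103 100  98  97  95  95 109 114 111]
 [ 99  98  96  93  93  95  99 107 106 103 101  99  97  98 117 117 118]]
```

Pointer and mark agree within about 2°, so the lamp stays as it is. Now disk A.

```bash
python3 - <<'E'
from h import *
print(ctrl.tip_reach)
go((452.5,-151.3,100,0),(452.5,-151.3,25,0))
E
```

```text
14.0
(452.5, -151.3, 100) slide [-2.78, 1.51, 6.42] dr [-0.0, -0.0, 0.04]
(452.5, -151.3, 25) slide [-2.78, 1.51, 9.42] dr [-0.0, -0.0, 0.04]
```

Call:
carry_out(
  commands=[
    {"slide":[-1.4,0.8,2],"dr":[0,0,0],"gripper":0.2},
    {"slide":[-2.78,1.51,4],"dr":[0,0,0],"gripper":0.3},
    {"slide":[-2.78,1.51,5.5],"dr":[0,0,0],"gripper":0.4},
    {"slide":[-2.78,1.51,6.9],"dr":[0,0,0],"gripper":0.4},
    {"slide":[-2.78,1.51,8],"dr":[0,0,0],"gripper":0.4},
    {"slide":[-2.78,1.51,8.8],"dr":[0,0,0],"gripper":0.4},
    {"slide":[-2.78,1.51,9.2],"dr":[0,0,0],"gripper":0.4},
    {"slide":[-2.78,1.51,9.42],"dr":[0,0,0],"gripper":0.4},
    {"slide":[-2.78,1.51,9.42],"dr":[0,0,0],"gripper":0.4},
    {"slide":[-2.78,1.51,9.42],"dr":[0,0,0],"gripper":0.7},
    {"slide":[-2.78,1.51,9.42],"dr":[0,0,0],"gripper":1},
    {"slide":[-2.78,1.51,9.42],"dr":[0,0,0],"gripper":1},
  ],
)

```text
clock: 7.6
tcp_pos: [455.0, -152.2, 27.2]
eef_rot: [[1.0, 0.002, 0.003], [0.002, -1.0, -0.001], [0.003, 0.001, -1.0]]
force: [0.1, -3.0, 3.3]
grip_width: 15.4
grasp_force: 4.6
```

Call:
carry_out(
  commands=[
    {"slide":[0,0,0],"dr":[0,0,0],"gripper":1},
    {"slide":[0,0,0],"dr":[0,0,0],"gripper":1},
    {"slide":[0,0,0],"dr":[0,0,0],"gripper":1},
    {"slide":[0,0,0],"dr":[0,0,0],"gripper":1},
  ],
)

```text
clock: 7.93
tcp_pos: [455.0, -152.2, 27.4]
eef_rot: [[1.0, 0.002, 0.004], [0.002, -1.0, -0.001], [0.004, 0.001, -1.0]]
force: [-1.4, -0.3, 7.3]
grip_width: 12.9
grasp_force: 58.5
```

```bash
python3 - <<'E'
from h import *
go((452.5,-151.3,130,0),(616.5,-162.7,130,0),(616.5,-162.7,89,0))
E
```

```text
(452.5, -151.3, 130) slide [-0.08, -0.03, -4.1] dr [0.01, -0.03, 0.02]
(616.5, -162.7, 130) slide [6.48, 0.43, -4.08] dr [0.01, -0.03, 0.02]
(616.5, -162.7, 89) slide [6.47, 0.43, -2.44] dr [0.01, -0.03, 0.02]
```

Call:
carry_out(
  commands=[
    {"slide":[-0.08,0,-1],"dr":[0,0,0],"gripper":1},
    {"slide":[-0.08,0,-2.5],"dr":[0,0,0],"gripper":1},
    {"slide":[0.5,0,-4.1],"dr":[0,0,0],"gripper":1},
    {"slide":[2,0.2,-4.1],"dr":[0,0,0],"gripper":1},
    {"slide":[3.5,0.3,-4.1],"dr":[0,0,0],"gripper":1},
    {"slide":[5,0.4,-4.1],"dr":[0,0,0],"gripper":1},
    {"slide":[6.48,0.43,-4.1],"dr":[0,0,0],"gripper":1},
    {"slide":[6.48,0.43,-4.1],"dr":[0,0,0],"gripper":1},
    {"slide":[6.48,0.43,-4.1],"dr":[0,0,0],"gripper":1},
    {"slide":[6.48,0.43,-4.1],"dr":[0,0,0],"gripper":1},
  ],
)

```text
clock: 8.77
tcp_pos: [615.1, -162.2, 127.7]
eef_rot: [[1.0, 0.002, -0.001], [0.002, -1.0, 0.0], [-0.001, -0.0, -1.0]]
force: [-0.7, 0.2, -1.2]
grip_width: 12.8
grasp_force: 58.6
```

```bash
python3 - <<'E'
from m import *
import pickle
w=cap("wrist");pickle.dump(w,open("w5.pkl","wb"));save(w,"w5.png",(110,100,400,384),2)
o=observe();print(o["tcp_pos"],o["force"],o["grip_width"]);disks(w,o["tcp_pos"][2]-19)
E
```

```text
[ 614.64236996 -162.22691723  128.11226576] [-0.63970276  0.14100241 -0.2480577 ] 13.01171947456477
disk px [ 52. 338.] circ (array([554.7, -48.5]), np.float64(14.3))
disk px [256. 249.] circ (array([ 614.7, -160.9]), np.float64(27.6))
```

View pics/w5.png

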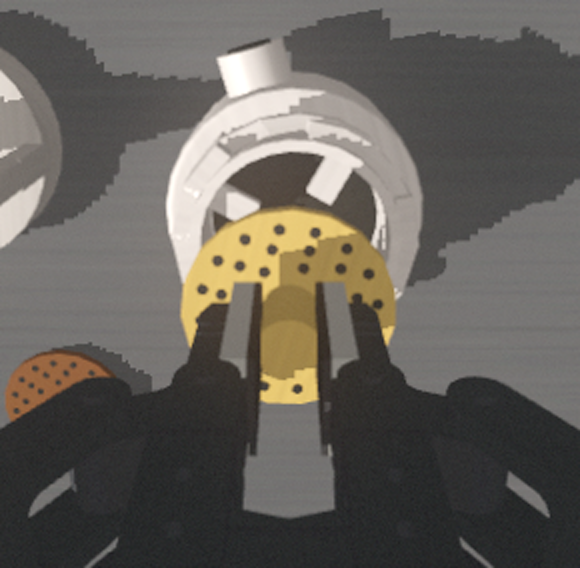

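The held disk is level at crop (289,305), centred between the fingers and in line with the pot's hole (about x=291). I'll lower it.

```bash
python3 - <<'E'
from h import *
go((616.5,-162.5,91.5,0))
E
```

```text
(616.5, -162.5, 91.5) slide [0.07, 0.01, 1.46] dr [-0.0, 0.0, 0.01]
```

Call:
carry_out(
  commands=[
    {"slide":[0.07,0.01,0.4],"dr":[0,0,0],"gripper":1},
    {"slide":[0.07,0.01,0.7],"dr":[0,0,0],"gripper":1},
    {"slide":[0.07,0.01,0.95],"dr":[0,0,0],"gripper":1},
    {"slide":[0.07,0.01,1.15],"dr":[0,0,0],"gripper":1},
    {"slide":[0.07,0.01,1.3],"dr":[0,0,0],"gripper":1},
    {"slide":[0.07,0.01,1.46],"dr":[0,0,0],"gripper":1},
    {"slide":[0.07,0.01,1.46],"dr":[0,0,0],"gripper":1},
  ],
)

```text
clock: 9.4
tcp_pos: [618.1, -163.1, 92.7]
eef_rot: [[1.0, 0.001, 0.003], [0.001, -1.0, -0.001], [0.003, 0.001, -1.0]]
force: [2.7, -1.9, 0.1]
grip_width: 12.9
grasp_force: 59.1
```

Call:
carry_out(
  commands=[
    {"slide":[0,0,0.06],"dr":[0,0,0],"gripper":1},
    {"slide":[0,0,0.06],"dr":[0,0,0],"gripper":0.7},
    {"slide":[0,0,0.06],"dr":[0,0,0],"gripper":0.5},
    {"slide":[0,0,0.06],"dr":[0,0,0],"gripper":0.4},
    {"slide":[0,0,0.06],"dr":[0,0,0],"gripper":0.4},
    {"slide":[0,0,-0.5],"dr":[0,0,0],"gripper":0.4},
    {"slide":[0,0,-1.5],"dr":[0,0,0],"gripper":0.4},
    {"slide":[-0.5,0,-3],"dr":[0,0,0],"gripper":0.2},
    {"slide":[-1.5,0,-4.5],"dr":[0,0,0],"gripper":0},
    {"slide":[-2,0,-5],"dr":[0,0,0],"gripper":0},
    {"slide":[-2,0,-5],"dr":[0,0,0],"gripper":0},
    {"slide":[-2,0,-5],"dr":[0,0,0],"gripper":0},
  ],
)

```text
clock: 10.4
tcp_pos: [567.4, -162.8, 217.5]
eef_rot: [[1.0, 0.001, 0.003], [0.001, -1.0, -0.001], [0.003, 0.001, -1.0]]
force: [0.0, 0.5, -1.2]
grip_width: 85.3
grasp_force: 0.0
```

```bash
python3 - <<'E'
from m import *
import pickle
w=cap("wrist");pickle.dump(w,open("w6.pkl","wb"));save(w,"w6.png",(80,20,460,280),2)
o=observe();print(o["tcp_pos"],o["joint_positions"].round(0))
for z in(71,): disks(w,z)
E
```

```text
[ 567.24613808 -162.69805537  215.84681779] [-16.  14.   3.  78.   0. 164.]
disk px [ 95. 261.] circ (array([489.5,  -8.5]), np.float64(23.2))
disk px [254. 129.] circ (array([ 615.7, -162. ]), np.float64(27.8))
```

View pics/w6.png

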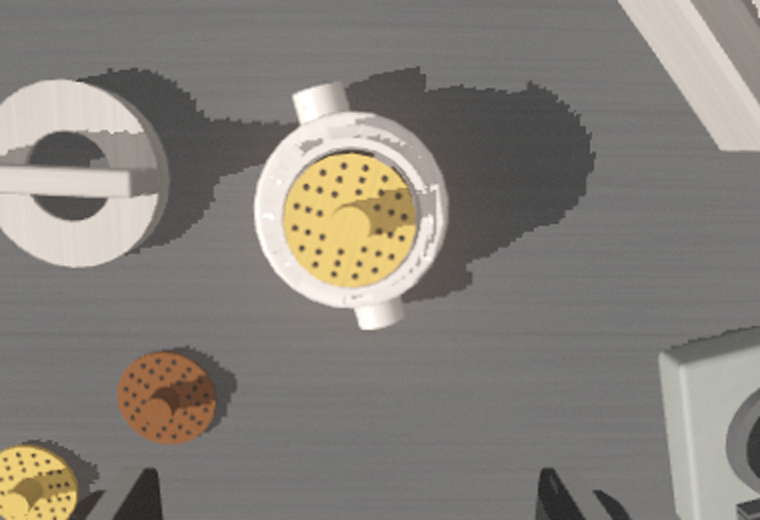

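The disk lies flat in pot 2's mouth at crop (350,218), with an even rim around it. Now ring R2.

```bash
python3 - <<'E'
from m import *
import pickle
w=pickle.load(open("w6.pkl","rb"));k=lambda a:np.array([80,20])+np.array(a,float)/2
S=onplane(w,k([(321,103),(380,315)]),24);print("stubs",S.round(1),"mid",S.mean(0).round(1),"yaw",np.degrees(np.arctan2(*(S[0]-S[1])[[1,0]])))
print("bridge right end",onplane(w,k([(131,183)]),62))
print("ring edge z20",circ(onplane(w,k([(155,150),(150,210),(60,80),(110,90),(60,266),(110,256)]),20)))
go((632,-24.2,150,87.4))
E
```

```text
stubs [[ 665.6 -148.9   24. ]
 [ 563.4 -178.1   24. ]] mid [ 614.5 -163.5   24. ] yaw 15.947057328957962
bridge right end [[631.05603857 -68.6471932   62.        ]]
ring edge z20 (array([633.6, -23.2]), np.float64(45.1))
(632, -24.2, 150) slide [2.6, -5.54, 2.63] dr [0.0, -0.0, -14.55]
```

Call:
carry_out(
  commands=[
    {"slide":[2.6,-5.54,2.63],"dr":[0,0,-14.55],"gripper":0},
    {"slide":[2.6,-5.54,2.63],"dr":[0,0,-14.55],"gripper":0},
    {"slide":[2.6,-5.54,2.63],"dr":[0,0,-14.55],"gripper":0},
    {"slide":[2.6,-5.54,2.63],"dr":[0,0,-14.55],"gripper":0},
    {"slide":[2.6,-5.54,2.63],"dr":[0,0,-14.55],"gripper":0},
    {"slide":[2.6,-5.54,2.63],"dr":[0,0,-14.55],"gripper":0},
    {"slide":[2.6,-5.54,2.63],"dr":[0,0,-14.55],"gripper":0},
    {"slide":[2.6,-5.54,2.63],"dr":[0,0,-14.55],"gripper":0},
    {"slide":[2.6,-5.54,2.63],"dr":[0,0,-14.55],"gripper":0},
    {"slide":[2.6,-5.54,2.63],"dr":[0,0,-14.55],"gripper":0},
    {"slide":[2.6,-5.54,2.63],"dr":[0,0,-14.55],"gripper":0},
    {"slide":[2.6,-5.54,2.63],"dr":[0,0,-14.55],"gripper":0},
  ],
)

```text
clock: 11.45
tcp_pos: [631.6, -23.7, 147.6]
eef_rot: [[0.063, 0.998, -0.004], [0.998, -0.063, 0.0], [-0.0, -0.004, -1.0]]
force: [0.6, -0.5, -0.2]
grip_width: 85.1
grasp_force: 0.0
```

```bash
python3 - <<'E'
from m import *
go((632,-24.2,55,87.4))
E
```

```text
(632, -24.2, 55) slide [-0.02, 0.03, 3.7] dr [-0.04, -0.0, -0.17]
```

Call:
carry_out(
  commands=[
    {"slide":[0,0,1],"dr":[0,0,-0.17],"gripper":0.2},
    {"slide":[0,0.02,2],"dr":[0,0,-0.17],"gripper":0.3},
    {"slide":[0,0.02,2.8],"dr":[0,0,-0.17],"gripper":0.4},
    {"slide":[0,0.02,3.4],"dr":[0,0,-0.17],"gripper":0.4},
    {"slide":[0,0.02,3.7],"dr":[0,0,-0.17],"gripper":0.4},
    {"slide":[0,0.02,3.7],"dr":[0,0,-0.17],"gripper":0.4},
    {"slide":[0,0.02,3.7],"dr":[0,0,-0.17],"gripper":0.7},
    {"slide":[0,0.02,3.7],"dr":[0,0,-0.17],"gripper":1},
    {"slide":[0,0.02,3.7],"dr":[0,0,-0.17],"gripper":1},
    {"slide":[0,0.02,3.7],"dr":[0,0,-0.17],"gripper":1},
    {"slide":[0,0.02,3.7],"dr":[0,0,-0.17],"gripper":1},
    {"slide":[0,0.02,3.7],"dr":[0,0,-0.17],"gripper":1},
  ],
)

```text
clock: 12.45
tcp_pos: [633.3, -24.1, 59.4]
eef_rot: [[0.051, 0.999, 0.003], [0.999, -0.051, -0.0], [0.0, 0.003, -1.0]]
force: [-0.7, 1.4, 4.6]
grip_width: 10.3
grasp_force: 62.7
```

```bash
python3 - <<'E'
from m import *
o=observe();print(o["tcp_pos"],o["force"],o["grip_width"],o["grasp_force"])
go((632,-24.2,165,87.4),(616.3,-162.7,165,195.8))
E
```

```text
[633.31229983 -24.12847271  59.38505003] [-0.67438299  1.37599169  4.55981352] 10.31341558464757 62.67665505409241
(632, -24.2, 165) slide [-0.01, -0.04, -4.22] dr [0.02, -0.0, -0.06]
(616.3, -162.7, 165) slide [-5.57, -0.38, -4.23] dr [0.02, 0.02, -18.12]
```

Call:
carry_out(
  commands=[
    {"slide":[0,0,-1],"dr":[0,0,0],"gripper":1},
    {"slide":[0,0,-2.2],"dr":[0,0,0],"gripper":1},
    {"slide":[0,0,-3.4],"dr":[0,0,-1],"gripper":1},
    {"slide":[0,0,-4.22],"dr":[0,0,-2],"gripper":1},
    {"slide":[-0.7,0,-4.22],"dr":[0,0,-3.1],"gripper":1},
    {"slide":[-1.4,-0.1,-4.22],"dr":[0,0,-4.2],"gripper":1},
    {"slide":[-2.1,-0.1,-4.22],"dr":[0,0,-5.3],"gripper":1},
    {"slide":[-2.8,-0.2,-4.22],"dr":[0,0,-6.4],"gripper":1},
    {"slide":[-3.5,-0.2,-4.22],"dr":[0,0,-7.5],"gripper":1},
    {"slide":[-4.2,-0.3,-4.22],"dr":[0,0,-8.6],"gripper":1},
    {"slide":[-4.9,-0.3,-4.22],"dr":[0,0,-9.7],"gripper":1},
    {"slide":[-5.57,-0.38,-4.22],"dr":[0,0,-10.8],"gripper":1},
  ],
)

```text
clock: 13.45
tcp_pos: [615.4, -163.5, 163.0]
eef_rot: [[-0.884, 0.467, -0.001], [0.467, 0.884, 0.0], [0.001, -0.0, -1.0]]
force: [-0.5, -0.6, -1.3]
grip_width: 10.4
grasp_force: 61.7
```

```bash
python3 - <<'E'
from m import *
go((616.3,-162.7,165,195.8))
E
```

```text
(616.3, -162.7, 165) slide [-0.02, 0.05, -0.08] dr [0.0, -0.01, -7.27]
```

Call:
carry_out(
  commands=[
    {"slide":[-0.02,0.05,0],"dr":[0,0,-1.1],"gripper":1},
    {"slide":[-0.02,0.05,0],"dr":[0,0,-2.2],"gripper":1},
    {"slide":[-0.02,0.05,0],"dr":[0,0,-3.3],"gripper":1},
    {"slide":[-0.02,0.05,0],"dr":[0,0,-4.4],"gripper":1},
    {"slide":[-0.02,0.05,0],"dr":[0,0,-5.5],"gripper":1},
    {"slide":[-0.02,0.05,0],"dr":[0,0,-6.5],"gripper":1},
    {"slide":[-0.02,0.05,0],"dr":[0,0,-7.27],"gripper":1},
    {"slide":[-0.02,0.05,0],"dr":[0,0,-7.27],"gripper":1},
    {"slide":[-0.02,0.05,0],"dr":[0,0,-7.27],"gripper":1},
  ],
)

```text
clock: 14.2
tcp_pos: [616.5, -161.8, 163.1]
eef_rot: [[-0.964, -0.264, -0.001], [-0.264, 0.964, 0.0], [0.001, 0.0, -1.0]]
force: [-0.1, -0.0, -1.5]
grip_width: 10.4
grasp_force: 61.7
```

```bash
python3 - <<'E'
from m import *
import pickle
w=cap("wrist");pickle.dump(w,open("w7.pkl","wb"));save(w,"w7.png",(80,60,460,384),2)
go((616.3,-162.7,125,195.8),(616.3,-162.7,119,195.8))
E
```

```text
(616.3, -162.7, 125) slide [0.02, -0.03, 1.53] dr [0.0, -0.01, -0.08]
(616.3, -162.7, 119) slide [0.02, -0.03, 1.77] dr [0.0, -0.01, -0.08]
```

View pics/w7.png

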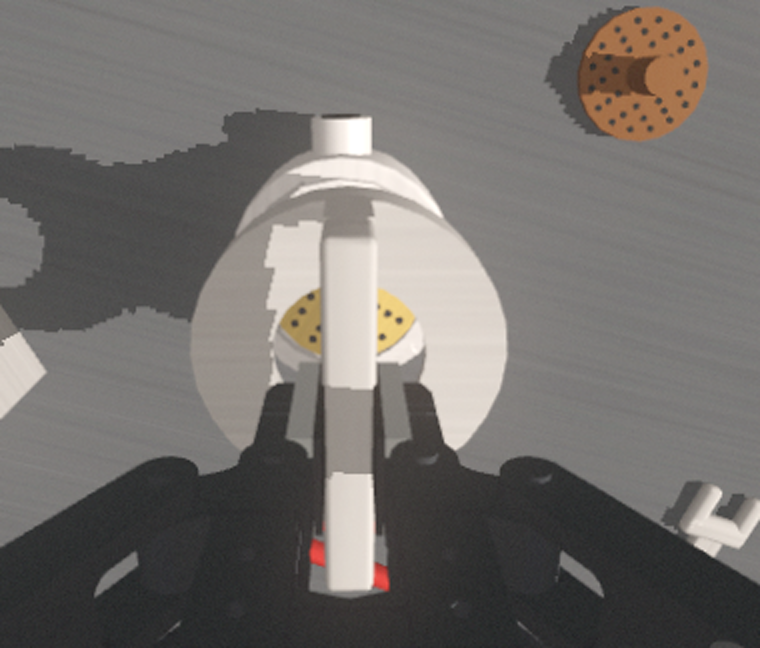

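Ring held level with its bridge (349,310) in line with the stub (342,132), and the brass disk visible through it. I'll compute the residual offset.

```bash
python3 - <<'E'
from m import *
import pickle
w=pickle.load(open("w7.pkl","rb"));k=lambda a:np.array([80,60])+np.array(a,float)/2
o=observe();p=o["tcp_pos"];R=np.array(o["eef_rot"])
def loc(a,z): return ((onplane(w,k(a),z)-p)@R)[:,:2].round(1).tolist()
print("tcp",p.round(1))
print("stub",loc([(342,120)],30),"body",loc([(237,235),(443,215)],45),"ring",loc([(191,345),(507,345)],p[2]-59.4+20),"bridge",loc([(323,237),(376,237),(328,590),(374,590)],p[2]+2.6),"disk edges",loc([(280,325),(417,320)],71))
print("where pot ctr (616.3,-162.7) is locally",((np.array([616.3,-162.7,0])-p)@R).round(1))
E
```

```text
tcp [ 616.6 -161.7  163.2]
stub [[57.2, -1.1]] body [[14.2, -42.2], [22.2, 38.2]] ring [[2.1, -43.1], [2.1, 46.1]] bridge [[44.1, -3.9], [44.1, 6.7], [-44.3, -3.7], [-44.3, 7.5]] disk edges [[-13.2, -23.6], [-11.2, 26.5]]
where pot ctr (616.3,-162.7) is locally [  0.4  -0.9 163.2]
```

Call:
carry_out(
  commands=[
    {"slide":[0.02,-0.06,0.5],"dr":[0,0,-0.08],"gripper":1},
    {"slide":[0.02,-0.06,0.9],"dr":[0,0,-0.08],"gripper":1},
    {"slide":[0.02,-0.06,1.2],"dr":[0,0,-0.08],"gripper":1},
    {"slide":[0.02,-0.06,1.4],"dr":[0,0,-0.08],"gripper":1},
    {"slide":[0.02,-0.06,1.55],"dr":[0,0,-0.08],"gripper":1},
    {"slide":[0.02,-0.06,1.65],"dr":[0,0,-0.08],"gripper":1},
    {"slide":[0.02,-0.06,1.75],"dr":[0,0,-0.08],"gripper":1},
    {"slide":[0.02,-0.06,1.8],"dr":[0,0,-0.08],"gripper":1},
    {"slide":[0.02,-0.06,1.8],"dr":[0,0,-0.08],"gripper":1},
    {"slide":[0.02,-0.06,1.8],"dr":[0,0,-0.08],"gripper":1},
  ],
)

```text
clock: 15.08
tcp_pos: [616.9, -163.4, 119.3]
eef_rot: [[-0.962, -0.275, 0.001], [-0.275, 0.962, -0.0], [-0.001, -0.0, -1.0]]
force: [-1.8, 0.9, 1.5]
grip_width: 10.7
grasp_force: 62.2
```

Call:
carry_out(
  commands=[
    {"slide":[0,0,0.06],"dr":[0,0,0.5],"gripper":1},
    {"slide":[0,0,0.08],"dr":[0,0,1],"gripper":1},
    {"slide":[0,0,0.1],"dr":[0,0,2],"gripper":1},
    {"slide":[0,0,0.12],"dr":[0,0,3],"gripper":1},
    {"slide":[0,0,0.14],"dr":[0,0,4],"gripper":1},
    {"slide":[0,0,0.17],"dr":[0,0,5],"gripper":1},
    {"slide":[0,0,0.19],"dr":[0,0,6],"gripper":1},
    {"slide":[0,0,0.22],"dr":[0,0,7],"gripper":1},
    {"slide":[0,0,0.24],"dr":[0,0,8],"gripper":1},
    {"slide":[0,0,0.25],"dr":[0,0,9],"gripper":1},
    {"slide":[0,0,0.25],"dr":[0,0,9.5],"gripper":1},
    {"slide":[0,0,0.25],"dr":[0,0,9.5],"gripper":1},
  ],
)

```text
clock: 16.08
tcp_pos: [617.6, -163.8, 114.0]
eef_rot: [[-0.752, 0.659, 0.003], [0.659, 0.752, -0.001], [-0.003, 0.001, -1.0]]
force: [-1.7, 0.4, 6.0]
grip_width: 10.2
grasp_force: 62.8
```

```bash
python3 - <<'E'
from m import *
o=observe();R=o["eef_rot"];print(o["torque"],np.degrees(np.arctan2(R[1][0],R[0][0]))%360)
E
```

```text
[-0.0600412   0.24203902 -0.12699906] 138.80495647425178
```

Call:
carry_out(
  commands=[
    {"slide":[0,0,0],"dr":[0,0,1],"gripper":1},
    {"slide":[0,0,0],"dr":[0,0,2],"gripper":1},
    {"slide":[0,0,0],"dr":[0,0,2.5],"gripper":1},
    {"slide":[0,0,0],"dr":[0,0,2.5],"gripper":1},
    {"slide":[0,0,0],"dr":[0,0,2.5],"gripper":1},
  ],
)

```text
clock: 16.5
tcp_pos: [617.5, -163.7, 114.1]
eef_rot: [[-0.558, 0.83, 0.003], [0.83, 0.558, -0.001], [-0.002, 0.002, -1.0]]
force: [-1.0, 0.2, 6.4]
grip_width: 10.7
grasp_force: 62.8
```

```bash
python3 - <<'E'
from m import *
o=observe();R=o["eef_rot"];print(o["torque"],np.degrees(np.arctan2(R[1][0],R[0][0]))%360)
E
```

```text
[ 0.05451641  0.35435786 -0.11824674] 123.9153180657785
```

Call:
carry_out(
  commands=[
    {"slide":[0,0,0],"dr":[0,0,0],"gripper":0.7},
    {"slide":[0,0,0],"dr":[0,0,0],"gripper":0.5},
    {"slide":[0,0,0],"dr":[0,0,0],"gripper":0.4},
    {"slide":[0,0,0],"dr":[0,0,0],"gripper":0.4},
    {"slide":[0,0,-1],"dr":[0,0,0],"gripper":0.4},
    {"slide":[0,0,-2.5],"dr":[0,0,0],"gripper":0.3},
    {"slide":[0,0,-4],"dr":[0,0,0],"gripper":0},
    {"slide":[0,0,-5.8],"dr":[0,0,0],"gripper":0},
    {"slide":[0,0,-5.8],"dr":[0,0,0],"gripper":0},
    {"slide":[0,0,-5.8],"dr":[0,0,0],"gripper":0},
  ],
)

```text
clock: 17.33
tcp_pos: [618.2, -163.7, 260.9]
eef_rot: [[-0.558, 0.829, 0.006], [0.829, 0.559, -0.002], [-0.005, 0.004, -1.0]]
force: [-0.5, -1.1, -0.3]
grip_width: 85.3
grasp_force: 0.0
```

```bash
python3 - <<'E'
from m import *
import pickle
w=cap("wrist");pickle.dump(w,open("w8.pkl","wb"))
go((450,145,260,90))
E
```

```text
(450, 145, 260) slide [13.98, 1.34, -0.09] dr [0.02, 0.01, 5.66]
```

Call:
carry_out(
  commands=[
    {"slide":[13.98,1.34,0],"dr":[0,0,5.66],"gripper":0},
    {"slide":[13.98,1.34,0],"dr":[0,0,5.66],"gripper":0},
    {"slide":[13.98,1.34,0],"dr":[0,0,5.66],"gripper":0},
    {"slide":[13.98,1.34,0],"dr":[0,0,5.66],"gripper":0},
    {"slide":[13.98,1.34,0],"dr":[0,0,5.66],"gripper":0},
    {"slide":[13.98,1.34,0],"dr":[0,0,5.66],"gripper":0},
    {"slide":[13.98,1.34,0],"dr":[0,0,5.66],"gripper":0},
    {"slide":[13.98,1.34,0],"dr":[0,0,5.66],"gripper":0},
    {"slide":[13.98,1.34,0],"dr":[0,0,5.66],"gripper":0},
    {"slide":[13.98,1.34,0],"dr":[0,0,5.66],"gripper":0},
    {"slide":[13.98,1.34,0],"dr":[0,0,5.66],"gripper":0},
    {"slide":[13.98,1.34,0],"dr":[0,0,5.66],"gripper":0},
  ],
)

```text
clock: 18.38
tcp_pos: [449.1, 144.9, 255.9]
eef_rot: [[-0.0, 1.0, -0.002], [1.0, 0.0, -0.001], [-0.001, -0.002, -1.0]]
force: [0.2, -0.8, -0.3]
grip_width: 85.7
grasp_force: 0.0
```

```bash
python3 - <<'E'
from m import *
import pickle
w=cap("wrist");t=cap("top");pickle.dump((w,t),open("w9.pkl","wb"))
disks(w)
a=pickle.load(open("w8.pkl","rb"))
# composite: left new wrist (512x384 -> x1.0 cropped 270 rows), below: pot2 crop x1.5
A=cv2.resize(w["frame"][:300,:,::-1],(800,469),interpolation=cv2.INTER_CUBIC)
B=cv2.resize(a["frame"][60:300,150:400,::-1],(0,0),fx=.52,fy=.52)
A[469-125:469,670:800]=B[:125,:130]
cv2.imwrite("pics/w9.png",A)
E
```

```text
disk px [256. 250.] circ (array([452.3,  29.7]), np.float64(28.7))
```

View pics/w9.png

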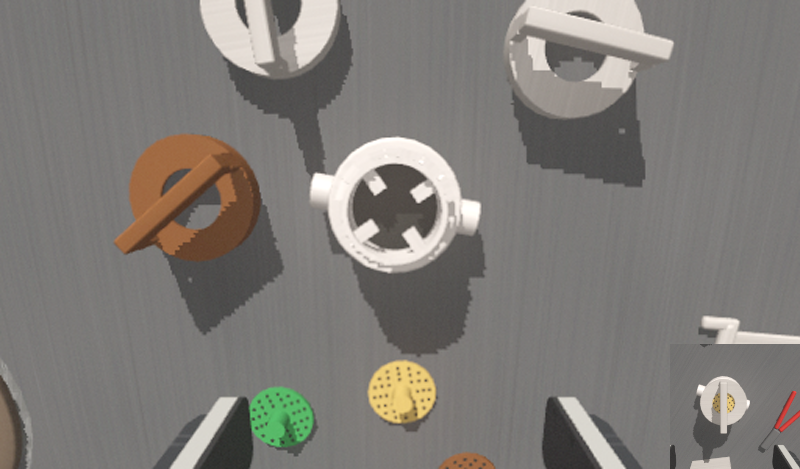

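The view shows the free pot 1 with its mouth at (397,207) and stubs at (321,190)/(470,217). Brass disk B is at (402,391) and ring R1 has its bridge from (527,22) to (672,50). R3 is cut off at the top; the brown ring (195,198), green disk (281,417) and brown disk (467,460) are to be left alone. The inset shows pot 2's ring with its bridge across the stubs.

```bash
python3 - <<'E'
from m import *
import pickle
w,t=pickle.load(open("w9.pkl","rb"));a=pickle.load(open("w8.pkl","rb"));k=lambda q:np.array(q,float)/1.5625
y=lambda S:np.degrees(np.arctan2(*(S[0]-S[1])[[1,0]])).round(1)
S=onplane(w,k([(321,190),(470,217)]),24);print("stubs",S.round(1).tolist(),S.mean(0).round(1),y(S))
hole(w,k((400,195)),(65,70),110)
print("mouth",circ(onplane(w,k([(350,207),(442,207),(397,163),(397,250)]),70)))
print("neck/body outline z45",circ(onplane(w,k([(328,205),(461,200),(395,137),(395,272)]),45)))
b=onplane(w,k([(526,22),(671,51)]),62);print("bridge",b.round(1).tolist(),b.mean(0).round(1),np.linalg.norm(b[0]-b[1]).round(1),y(b))
print("ring z20",circ(onplane(w,k([(505,60),(643,45),(640,30),(575,118)]),[0,]*1 and 20)))
n=lambda x,yy:(150+(x-670)/.52,60+(yy-344)/.52)
S=onplane(a,[n(701,391),n(747,403)],24);print("pot2 stubs",S.round(1).tolist(),y(S))
g=cv2.cvtColor(a["frame"],cv2.COLOR_RGB2GRAY);
# pot2 stubs in the top view
go((452.3,29.3,100,90),(452.3,29.3,25,90))
E
```

```text
stubs [[395.6, 194.7, 24.0], [500.4, 176.1, 24.0]] [448.  185.4  24. ] 169.9
hole z 65 (array([447.1, 187.7]), np.float64(26.2)) 26
hole z 70 (array([447.1, 188.2]), np.float64(25.8)) 26
mouth (array([448.2, 187.7]), np.float64(27.4))
neck/body outline z45 (array([447.1, 185.3]), np.float64(44.2))
bridge [[523.1, 293.5, 62.0], [610.3, 279.7, 62.0]] [566.7 286.6  62. ] 88.3 171.0
ring z20 (array([565.1, 288.7]), np.float64(45.8))
pot2 stubs [[568.8, -177.2, 24.0], [667.9, -142.9, 24.0]] -160.9
(452.3, 29.3, 100) slide [-4.6, 0.12, 6.26] dr [-0.01, 0.01, -0.02]
(452.3, 29.3, 25) slide [-4.6, 0.13, 9.26] dr [-0.01, 0.01, -0.02]
```

Call:
carry_out(
  commands=[
    {"slide":[-1.5,0.12,1],"dr":[0,0,0],"gripper":0.2},
    {"slide":[-3,0.12,2.5],"dr":[0,0,0],"gripper":0.3},
    {"slide":[-4.6,0.12,4],"dr":[0,0,0],"gripper":0.4},
    {"slide":[-4.6,0.12,5.5],"dr":[0,0,0],"gripper":0.4},
    {"slide":[-4.6,0.12,7],"dr":[0,0,0],"gripper":0.4},
    {"slide":[-4.6,0.12,8.2],"dr":[0,0,0],"gripper":0.4},
    {"slide":[-4.6,0.12,9],"dr":[0,0,0],"gripper":0.4},
    {"slide":[-4.6,0.12,9.26],"dr":[0,0,0],"gripper":0.4},
    {"slide":[-4.6,0.12,9.26],"dr":[0,0,0],"gripper":0.4},
    {"slide":[-4.6,0.12,9.26],"dr":[0,0,0],"gripper":0.7},
    {"slide":[-4.6,0.12,9.26],"dr":[0,0,0],"gripper":1},
    {"slide":[-4.6,0.12,9.26],"dr":[0,0,0],"gripper":1},
  ],
)

```text
clock: 19.48
tcp_pos: [453.9, 30.3, 27.7]
eef_rot: [[0.0, 1.0, 0.003], [1.0, -0.0, 0.0], [0.0, 0.003, -1.0]]
force: [-0.4, -0.4, 4.3]
grip_width: 15.8
grasp_force: 4.6
```

Call:
carry_out(
  commands=[
    {"slide":[0,0,0],"dr":[0,0,0],"gripper":1},
    {"slide":[0,0,0],"dr":[0,0,0],"gripper":1},
    {"slide":[0,0,0],"dr":[0,0,0],"gripper":1},
    {"slide":[0,0,0],"dr":[0,0,0],"gripper":1},
  ],
)

```text
clock: 19.82
tcp_pos: [454.0, 30.3, 28.0]
eef_rot: [[-0.0, 1.0, 0.004], [1.0, 0.0, -0.0], [-0.0, 0.004, -1.0]]
force: [-0.5, -0.8, 4.9]
grip_width: 13.0
grasp_force: 58.5
```

```bash
python3 - <<'E'
from m import *
import pickle
go((452.3,29.3,130,90),(448,185.7,130,90))
a=pickle.load(open("w8.pkl","rb"))
m=hsvm(a,(0,0,140),(180,50,255))
for cn in cv2.findContours(m,0,1)[0]:
    if cv2.contourArea(cn)>2000 and cv2.pointPolygonTest(cn,tuple(map(float,proj(a,[[617,-163,60]])[0])),False)>=0:
        P=cn[:,0].astype(float);W=onplane(a,P,24)[:,:2]-[617.2,-163.6];r=np.hypot(*W.T);an=np.degrees(np.arctan2(W[:,1],W[:,0]))
        for c0 in (16,196):
            d=(an-c0+180)%360-180; s=(abs(d)<40)&(r>54); print("pot2 stub",c0,s.sum(),(c0+d[s].mean()).round(1),(c0+(d[s].max()+d[s].min())/2).round(1),r[s].max().round(1))
E
```

```text
(452.3, 29.3, 130) slide [-0.04, -0.05, -4.08] dr [0.04, 0.0, 0.0]
(448, 185.7, 130) slide [6.21, -0.22, -4.08] dr [0.04, 0.0, 0.0]
pot2 stub 16 47 6.2 3.5 62.3
pot2 stub 196 27 193.7 193.7 60.7
```

Call:
carry_out(
  commands=[
    {"slide":[0,0,-1],"dr":[0,0,0],"gripper":1},
    {"slide":[0,0,-2.5],"dr":[0,0,0],"gripper":1},
    {"slide":[0.5,0,-4.08],"dr":[0,0,0],"gripper":1},
    {"slide":[2,-0.1,-4.08],"dr":[0,0,0],"gripper":1},
    {"slide":[3.5,-0.2,-4.08],"dr":[0,0,0],"gripper":1},
    {"slide":[5,-0.22,-4.08],"dr":[0,0,0],"gripper":1},
    {"slide":[6.21,-0.22,-4.08],"dr":[0,0,0],"gripper":1},
    {"slide":[6.21,-0.22,-4.08],"dr":[0,0,0],"gripper":1},
    {"slide":[6.21,-0.22,-4.08],"dr":[0,0,0],"gripper":1},
    {"slide":[6.21,-0.22,-4.08],"dr":[0,0,0],"gripper":1},
  ],
)

```text
clock: 20.65
tcp_pos: [446.8, 185.5, 128.4]
eef_rot: [[-0.001, 1.0, 0.001], [1.0, 0.001, -0.0], [-0.0, 0.001, -1.0]]
force: [0.7, -0.6, -0.5]
grip_width: 12.9
grasp_force: 58.9
```

```bash
python3 - <<'E'
from m import *
w=cap("wrist");o=observe();print(o["tcp_pos"],o["grip_width"]);disks(w,o["tcp_pos"][2]-22)
go((448,185.7,92,90))
E
```

```text
[446.83413171 185.03818881 128.26298092] 12.488935921403792
disk px [257. 242.] circ (array([447. , 184.7]), np.float64(28.1))
(448, 185.7, 92) slide [0.03, 0.05, 1.45] dr [0.0, 0.0, -0.0]
```

Call:
carry_out(
  commands=[
    {"slide":[0.03,0.02,0.4],"dr":[0,0,0],"gripper":1},
    {"slide":[0.03,0.02,0.7],"dr":[0,0,0],"gripper":1},
    {"slide":[0.03,0.02,0.95],"dr":[0,0,0],"gripper":1},
    {"slide":[0.03,0.02,1.15],"dr":[0,0,0],"gripper":1},
    {"slide":[0.03,0.02,1.3],"dr":[0,0,0],"gripper":1},
    {"slide":[0.03,0.02,1.46],"dr":[0,0,0],"gripper":1},
    {"slide":[0.03,0.02,1.46],"dr":[0,0,0],"gripper":1},
    {"slide":[0.03,0.02,1.46],"dr":[0,0,0],"gripper":1},
  ],
)

```text
clock: 21.37
tcp_pos: [447.0, 185.7, 92.9]
eef_rot: [[0.001, 1.0, 0.0], [1.0, -0.001, -0.0], [-0.0, 0.0, -1.0]]
force: [-6.3, -3.0, 13.9]
grip_width: 12.5
grasp_force: 60.6
```

Call:
carry_out(
  commands=[
    {"slide":[0,0,0],"dr":[0,0,0],"gripper":0.7},
    {"slide":[0,0,0],"dr":[0,0,0],"gripper":0.5},
    {"slide":[0,0,0],"dr":[0,0,0],"gripper":0.4},
    {"slide":[0,0,0],"dr":[0,0,0],"gripper":0.4},
    {"slide":[0,0,-0.5],"dr":[0,0,0],"gripper":0.4},
    {"slide":[0,0,-1.5],"dr":[0,0,0],"gripper":0.4},
    {"slide":[0,0,-3],"dr":[0,0,0],"gripper":0.2},
    {"slide":[-0.5,0,-4.5],"dr":[0,0,0],"gripper":0},
    {"slide":[-1,0,-5.5],"dr":[0,0,0],"gripper":0},
    {"slide":[-1,0,-5.5],"dr":[0,0,0],"gripper":0},
    {"slide":[-1,0,-5.5],"dr":[0,0,0],"gripper":0},
  ],
)

```text
clock: 22.28
tcp_pos: [448.3, 161.2, 230.1]
eef_rot: [[0.001, 1.0, 0.003], [1.0, -0.001, 0.001], [0.001, 0.003, -1.0]]
force: [-0.5, 0.1, 0.1]
grip_width: 85.6
grasp_force: 0.0
```

```bash
python3 - <<'E'
from m import *
import pickle
w=cap("wrist");t=cap("top");pickle.dump((w,t),open("w10.pkl","wb"));disks(w,71)
d=lambda c,lo,hi:[ (cv2.convexHull(cn)[:,0].mean(0).round(1).tolist(),cv2.contourArea(cn),[round(v,1) for v in cv2.fitEllipse(cn)[1]]) for cn in cv2.findContours(hsvm(c,lo,hi),0,1)[0] if cv2.contourArea(cn)>1000]
print(d(w,(18,70,100),(32,255,255)))
# ring r1 white component, stub check for pot1
m=hsvm(w,(0,0,130),(180,50,255))
for cn in cv2.findContours(m,0,1)[0]:
    if cv2.contourArea(cn)>1500: print("white",cv2.boundingRect(cn),cv2.contourArea(cn))
P=proj(w,[[566.5,287,20],[448,185.4,70],[610.3,279.7,62],[523.1,293.5,62]]);print(P.round())
go((566,287.4,150,171),(566,287.4,150,81),)
E
```

```text
disk px [251. 159.] circ (array([447.2, 184.8]), np.float64(27.9))
[([251.0, 159.4], 2931.0, [60.7, 61.6])]
white (183, 90, 130, 123) 9658.0
white (325, 0, 119, 91) 5955.5
white (171, 0, 43, 61) 1518.0
white (118, 0, 52, 63) 2295.0
[[375.  45.]
 [253. 157.]
 [441.  48.]
 [342.  29.]]
(566, 287.4, 150) slide [5.05, 4.76, 3.1] dr [-0.01, -0.01, -13.5]
(566, 287.4, 150) slide [5.05, 4.76, 3.1] dr [-0.01, 0.0, 1.5]
```

Call:
carry_out(
  commands=[
    {"slide":[5.06,4.74,0],"dr":[0,0,-13.5],"gripper":0},
    {"slide":[5.06,4.74,0.5],"dr":[0,0,-13.5],"gripper":0},
    {"slide":[5.06,4.74,1],"dr":[0,0,-13.5],"gripper":0},
    {"slide":[5.06,4.74,1.5],"dr":[0,0,-13.5],"gripper":0},
    {"slide":[5.06,4.74,2],"dr":[0,0,-13.5],"gripper":0},
    {"slide":[5.06,4.74,2.5],"dr":[0,0,-13.5],"gripper":0},
    {"slide":[5.06,4.74,3.1],"dr":[0,0,-13.5],"gripper":0},
    {"slide":[5.06,4.74,3.1],"dr":[0,0,-13.5],"gripper":0},
    {"slide":[5.06,4.74,3.1],"dr":[0,0,-13.5],"gripper":0},
    {"slide":[5.06,4.74,3.1],"dr":[0,0,-13.5],"gripper":0},
    {"slide":[5.06,4.74,3.1],"dr":[0,0,-13.5],"gripper":0},
    {"slide":[5.06,4.74,3.1],"dr":[0,0,-13.5],"gripper":0},
  ],
)

```text
clock: 23.38
tcp_pos: [564.7, 287.8, 148.6]
eef_rot: [[-0.989, 0.15, -0.004], [0.15, 0.989, -0.002], [0.003, -0.002, -1.0]]
force: [-0.0, -0.6, -0.2]
grip_width: 85.5
grasp_force: 0.0
```

```bash
python3 - <<'E'
from m import *
import pickle
w=cap("wrist");pickle.dump(w,open("w11.pkl","wb"))
go((566.3,287,56,171))
p=observe()["tcp_pos"]
m=hsvm(w,(0,0,130),(180,50,255))
for cn in cv2.findContours(m,0,1)[0]:
    if cv2.contourArea(cn)>1500: print("white",cv2.boundingRect(cn),cv2.contourArea(cn))
# bridge left/right end in view
print(proj(w,[[523,294,62],[610.5,279.9,62],[566.3,287,62]]).round())
E
```

```text
(566.3, 287, 56) slide [-0.08, -0.01, 3.71] dr [-0.02, -0.03, 0.04]
white (201, 138, 109, 131) 9239.0
white (0, 0, 161, 144) 16955.5
[[252. 149.]
 [251. 268.]
 [252. 211.]]
```

Call:
carry_out(
  commands=[
    {"slide":[-0.06,0,1],"dr":[0,0,0],"gripper":0.2},
    {"slide":[-0.06,0,2],"dr":[0,0,0],"gripper":0.3},
    {"slide":[-0.06,0,2.8],"dr":[0,0,0],"gripper":0.4},
    {"slide":[-0.06,0,3.4],"dr":[0,0,0],"gripper":0.4},
    {"slide":[-0.06,0,3.7],"dr":[0,0,0],"gripper":0.4},
    {"slide":[-0.06,0,3.7],"dr":[0,0,0],"gripper":0.4},
    {"slide":[-0.06,0,3.7],"dr":[0,0,0],"gripper":0.7},
    {"slide":[-0.06,0,3.7],"dr":[0,0,0],"gripper":1},
    {"slide":[-0.06,0,3.7],"dr":[0,0,0],"gripper":1},
    {"slide":[-0.06,0,3.7],"dr":[0,0,0],"gripper":1},
    {"slide":[-0.06,0,3.7],"dr":[0,0,0],"gripper":1},
    {"slide":[-0.06,0,3.7],"dr":[0,0,0],"gripper":1},
  ],
)

```text
clock: 24.43
tcp_pos: [568.1, 287.9, 60.2]
eef_rot: [[-0.988, 0.157, 0.002], [0.157, 0.988, 0.001], [-0.002, 0.001, -1.0]]
force: [0.1, -0.2, 6.5]
grip_width: 10.4
grasp_force: 60.5
```

```bash
python3 - <<'E'
from m import *
o=observe();print(o["tcp_pos"],o["force"],o["grip_width"],o["grasp_force"])
go((566,287,165,169.9),(447.7,185.4,165,169.9))
E
```

```text
[568.12960987 287.86311715  60.23086842] [ 0.11937843 -0.23600322  6.46353662] 10.39688681894775 60.531041622161865
(566, 287, 165) slide [0.07, -0.04, -4.19] dr [0.01, 0.02, 0.18]
(447.7, 185.4, 165) slide [4.11, -4.8, -4.21] dr [0.01, 0.02, 0.18]
```

Call:
carry_out(
  commands=[
    {"slide":[0,0,-1],"dr":[0,0,0],"gripper":1},
    {"slide":[0,0,-2.2],"dr":[0,0,0],"gripper":1},
    {"slide":[0,0,-3.4],"dr":[0,0,0.18],"gripper":1},
    {"slide":[0.2,-0.3,-4.2],"dr":[0,0,0.18],"gripper":1},
    {"slide":[1,-1.2,-4.2],"dr":[0,0,0.18],"gripper":1},
    {"slide":[1.8,-2.1,-4.2],"dr":[0,0,0.18],"gripper":1},
    {"slide":[2.6,-3,-4.2],"dr":[0,0,0.18],"gripper":1},
    {"slide":[3.4,-4,-4.2],"dr":[0,0,0.18],"gripper":1},
    {"slide":[4.11,-4.8,-4.2],"dr":[0,0,0.18],"gripper":1},
    {"slide":[4.11,-4.8,-4.2],"dr":[0,0,0.18],"gripper":1},
    {"slide":[4.11,-4.8,-4.2],"dr":[0,0,0.18],"gripper":1},
    {"slide":[4.11,-4.8,-4.2],"dr":[0,0,0.18],"gripper":1},
  ],
)

```text
clock: 25.43
tcp_pos: [447.4, 185.2, 163.8]
eef_rot: [[-0.985, 0.175, 0.001], [0.175, 0.985, 0.0], [-0.0, 0.0, -1.0]]
force: [0.6, -0.1, -2.7]
grip_width: 10.2
grasp_force: 59.5
```

```bash
python3 - <<'E'
from m import *
import pickle
w=cap("wrist");pickle.dump(w,open("w12.pkl","wb"));w7=pickle.load(open("w7.pkl","rb"))
o=observe();p=o["tcp_pos"];R=o["eef_rot"];print(p,np.degrees(np.arctan2(R[1][0],R[0][0])))
for c in(w7,w):
    g=cv2.cvtColor(c["frame"],cv2.COLOR_RGB2GRAY)
    print("bridge col",[int(v) for v in g[170:372:4,254]])
    for r in (125,232): print(r,[int(v) for v in g[r,170:340:2]])
go((447.7,185.4,125,169.9),(447.7,185.4,119.8,169.9))
E
```

```text
[447.6550141  185.46043193 163.73509798] 169.91536046754578
bridge col [132, 137, 157, 213, 215, 214, 216, 215, 216, 216, 216, 215, 216, 215, 216, 215, 215, 215, 216, 214, 215, 148, 149, 149, 148, 146, 148, 147, 149, 147, 147, 146, 215, 215, 216, 214, 216, 216, 217, 217, 217, 216, 217, 217, 217, 217, 204, 111, 55, 52, 53]
125 [125, 124, 124, 123, 125, 125, 123, 123, 123, 125, 117, 81, 82, 80, 80, 83, 82, 81, 84, 83, 84, 85, 84, 85, 83, 85, 87, 86, 87, 89, 90, 91, 91, 136, 150, 161, 175, 199, 214, 228, 237, 245, 254, 255, 255, 255, 255, 251, 131, 133, 132, 132, 132, 131, 130, 129, 131, 130, 130, 128, 129, 130, 130, 129, 129, 126, 127, 123, 124, 126, 124, 124, 126, 128, 125, 127, 126, 126, 125, 124, 124, 124, 126, 123, 124]
232 [122, 122, 127, 146, 145, 144, 147, 147, 148, 147, 147, 145, 148, 146, 147, 147, 148, 148, 147, 150, 147, 149, 149, 151, 167, 169, 169, 157, 143, 150, 145, 145, 147, 146, 144, 137, 155, 199, 208, 210, 210, 213, 214, 217, 217, 219, 221, 225, 240, 219, 209, 207, 202, 182, 221, 240, 239, 238, 246, 238, 239, 196, 217, 218, 217, 218, 217, 218, 216, 217, 217, 216, 217
[... 604 characters left out ...]
25, 125, 128, 126, 126, 129, 127, 126, 126, 125, 125, 124, 123, 124, 122, 123, 122, 123, 123, 122, 121, 120, 121, 122, 123, 123, 83, 121, 80, 80]
232 [76, 77, 76, 135, 140, 141, 140, 141, 139, 139, 141, 140, 142, 141, 141, 141, 142, 142, 143, 141, 144, 142, 143, 155, 162, 163, 165, 162, 146, 141, 141, 140, 142, 79, 65, 125, 152, 197, 208, 208, 210, 212, 214, 213, 213, 214, 214, 218, 230, 210, 202, 202, 201, 170, 189, 231, 235, 235, 236, 233, 234, 209, 212, 211, 212, 211, 212, 212, 212, 211, 211, 211, 211, 210, 211, 211, 211, 211, 210, 211, 209, 209, 133, 123, 123]
(447.7, 185.4, 125) slide [-0.0, -0.0, 1.55] dr [0.0, 0.0, 0.0]
(447.7, 185.4, 119.8) slide [-0.0, -0.0, 1.76] dr [0.0, 0.0, 0.0]
```

Call:
carry_out(
  commands=[
    {"slide":[-0.05,-0.01,0.5],"dr":[0,0,0],"gripper":1},
    {"slide":[-0.05,-0.01,0.9],"dr":[0,0,0],"gripper":1},
    {"slide":[-0.05,-0.01,1.2],"dr":[0,0,0],"gripper":1},
    {"slide":[-0.05,-0.01,1.4],"dr":[0,0,0],"gripper":1},
    {"slide":[-0.05,-0.01,1.55],"dr":[0,0,0],"gripper":1},
    {"slide":[-0.05,-0.01,1.65],"dr":[0,0,0],"gripper":1},
    {"slide":[-0.05,-0.01,1.75],"dr":[0,0,0],"gripper":1},
    {"slide":[-0.05,-0.01,1.79],"dr":[0,0,0],"gripper":1},
    {"slide":[-0.05,-0.01,1.79],"dr":[0,0,0],"gripper":1},
    {"slide":[-0.05,-0.01,1.79],"dr":[0,0,0],"gripper":1},
  ],
)

```text
clock: 26.32
tcp_pos: [448.4, 184.7, 120.0]
eef_rot: [[-0.985, 0.175, 0.001], [0.175, 0.985, 0.001], [-0.001, 0.001, -1.0]]
force: [-3.3, -1.1, 4.2]
grip_width: 10.6
grasp_force: 60.5
```

Seated at 60 mm; now the screw turn.

Call:
carry_out(
  commands=[
    {"slide":[0,0,0.06],"dr":[0,0,0.5],"gripper":1},
    {"slide":[0,0,0.08],"dr":[0,0,1],"gripper":1},
    {"slide":[0,0,0.1],"dr":[0,0,2],"gripper":1},
    {"slide":[0,0,0.12],"dr":[0,0,3],"gripper":1},
    {"slide":[0,0,0.14],"dr":[0,0,4],"gripper":1},
    {"slide":[0,0,0.17],"dr":[0,0,5],"gripper":1},
    {"slide":[0,0,0.19],"dr":[0,0,6],"gripper":1},
    {"slide":[0,0,0.22],"dr":[0,0,7],"gripper":1},
    {"slide":[0,0,0.24],"dr":[0,0,8],"gripper":1},
    {"slide":[0,0,0.25],"dr":[0,0,9],"gripper":1},
    {"slide":[0,0,0.25],"dr":[0,0,9.5],"gripper":1},
    {"slide":[0,0,0.25],"dr":[0,0,9.5],"gripper":1},
  ],
)

```text
clock: 27.32
tcp_pos: [448.7, 184.2, 114.8]
eef_rot: [[-0.387, 0.922, 0.002], [0.922, 0.387, -0.0], [-0.001, 0.002, -1.0]]
force: [-4.9, -3.3, 13.2]
grip_width: 10.5
grasp_force: 61.7
```

Call:
carry_out(
  commands=[
    {"slide":[0,0,0],"dr":[0,0,1],"gripper":1},
    {"slide":[0,0,0],"dr":[0,0,2],"gripper":1},
    {"slide":[0,0,0],"dr":[0,0,2.5],"gripper":1},
    {"slide":[0,0,0],"dr":[0,0,2.5],"gripper":1},
    {"slide":[0,0,0],"dr":[0,0,2.5],"gripper":1},
  ],
)

```text
clock: 27.73
tcp_pos: [448.3, 184.1, 114.8]
eef_rot: [[-0.137, 0.991, 0.002], [0.991, 0.137, -0.001], [-0.001, 0.002, -1.0]]
force: [-5.8, -4.9, 14.1]
grip_width: 10.3
grasp_force: 61.9
```

```bash
python3 - <<'E'
from m import *
o=observe();R=o["eef_rot"];print(o["torque"],np.degrees(np.arctan2(R[1][0],R[0][0]))%360)
E
```

```text
[-1.04031381  1.52352876  0.01823672] 97.88376320450806
```

Call:
carry_out(
  commands=[
    {"slide":[0,0,0],"dr":[0,0,0],"gripper":0.7},
    {"slide":[0,0,0],"dr":[0,0,0],"gripper":0.5},
    {"slide":[0,0,0],"dr":[0,0,0],"gripper":0.4},
    {"slide":[0,0,0],"dr":[0,0,0],"gripper":0.4},
    {"slide":[0,0,-1],"dr":[0,0,0],"gripper":0.4},
    {"slide":[0,0,-2.5],"dr":[0,0,0],"gripper":0.3},
    {"slide":[0,0,-4],"dr":[0,0,0],"gripper":0},
    {"slide":[-1,0,-5.8],"dr":[0,0,0],"gripper":0},
    {"slide":[-2.4,0,-6],"dr":[0,0,0],"gripper":0},
    {"slide":[-2.4,0,-6],"dr":[0,0,0],"gripper":0},
    {"slide":[-2.4,0,-6],"dr":[0,0,0],"gripper":0},
  ],
)

```text
clock: 28.65
tcp_pos: [457.5, 124.0, 263.8]
eef_rot: [[-0.134, 0.991, 0.002], [0.991, 0.134, 0.001], [0.0, 0.003, -1.0]]
force: [-0.5, 0.3, -0.5]
grip_width: 85.5
grasp_force: 0.0
```

```bash
cat > ang.py <<'E'
from m import *
def stub(c,ctr,yaw):
    """angle of each stub: bright pixels, z=33 (stub top), radius 49..57 band, near expected yaw"""
    g=cv2.cvtColor(c["frame"],cv2.COLOR_RGB2GRAY)
    for y0 in(yaw,yaw+180):
        res=[]
        for r in(50,52,54,56):
            a=np.arange(y0-25,y0+25,.5);A=np.radians(a);P=np.c_[ctr[0]+r*np.cos(A),ctr[1]+r*np.sin(A),np.full(len(a),28)]
            q=proj(c,P).astype(np.float32);v=cv2.remap(g,q[:,0],q[:,1],cv2.INTER_LINEAR).ravel()
            b=a[v>145]; res.append((round(float(b.mean()),1),len(b)) if len(b) else None)
        print("stub",y0,res)
def bridge(c,ctr,yaw,z):
    g=cv2.cvtColor(c["frame"],cv2.COLOR_RGB2GRAY)
    for r in(-40,-30,30,40):
        A=np.radians(yaw);s=np.arange(-14,14.1,1);P=np.c_[ctr[0]+r*np.cos(A)-s*np.sin(A),ctr[1]+r*np.sin(A)+s*np.cos(A),np.full(len(s),z)]
        q=proj(c,P).astype(np.float32);print(r,cv2.remap(g,q[:,0],q[:,1],cv2.INTER_LINEAR).ravel().tolist())
E
python3 - <<'E'
from ang import *
import pickle
w=cap("wrist");pickle.dump(w,open("w13.pkl","wb"));w9=pickle.load(open("w9.pkl","rb"))[0];w8=pickle.load(open("w8.pkl","rb"));w4=pickle.load(open("w4.pkl","rb"))
print("pot1 before");stub(w9,(448,185.4),-10);print("after");stub(w,(448,185),-10)
print("pot2 before");stub(w4,(616.8,-163),16);print("after");stub(w8,(616.8,-163.4),16)
print("b1");bridge(w,(448,185),97.9,116.5);print("b2");bridge(w8,(617.2,-163.5),123.9,116.7)
print(observe()["tcp_pos"])
E
```

```text
pot1 before
stub -10 [(-8.0, 53), (-8.2, 50), (-8.2, 48), (-8.2, 46)]
stub 170 [(168.2, 52), (168.2, 50), (168.5, 47), (168.5, 45)]
after
stub -10 [(-10.2, 100), (-13.0, 89), (-8.0, 47), (-8.0, 45)]
stub 170 [(169.8, 100), (174.7, 75), (168.0, 47), (168.2, 44)]
pot2 before
stub 16 [(18.0, 55), (18.0, 53), (17.8, 50), (17.8, 50)]
stub 196 [(194.0, 55), (194.2, 54), (194.2, 50), (194.5, 51)]
after
stub 16 [(15.8, 100), (13.2, 90), (11.2, 82), (11.0, 81)]
stub 196 [(195.0, 58), (192.5, 51), (192.8, 48), (192.8, 46)]
b1
-40 [87, 87, 86, 87, 88, 86, 87, 87, 149, 193, 206, 209, 210, 211, 212, 213, 214, 213, 210, 184, 110, 88, 86, 87, 85, 86, 85, 85, 87]
-30 [213, 213, 213, 210, 176, 147, 148, 143, 162, 192, 208, 211, 211, 212, 213, 214, 214, 215, 212, 194, 196, 211, 212, 212, 211, 212, 212, 212, 211]
30 [222, 222, 222, 222, 222, 222, 222, 203, 169, 198, 214, 219, 220, 220, 222, 222, 220, 221, 218, 205, 207, 225, 224, 225, 224, 225, 225, 225, 225]
40 [128, 134, 155, 170, 194, 216, 222, 212, 186, 199, 216, 220, 221, 223, 223, 221, 220, 221, 218, 200, 208, 223, 218, 202, 181, 158, 138, 128, 126]
b2
-40 [117, 102, 82, 80, 78, 78, 83, 146, 199, 208, 208, 207, 206, 207, 207, 205, 204, 196, 166, 114, 81, 79, 78, 78, 78, 78, 80, 78, 78]
-30 [81, 82, 84, 83, 83, 83, 85, 141, 198, 207, 207, 207, 208, 208, 207, 205, 204, 198, 171, 125, 80, 82, 82, 81, 80, 79, 79, 77, 78]
30 [206, 205, 206, 206, 207, 206, 205, 195, 198, 209, 210, 208, 207, 207, 206, 205, 203, 199, 175, 147, 140, 141, 142, 142, 149, 184, 205, 208, 208]
40 [203, 203, 204, 204, 205, 204, 204, 195, 198, 209, 210, 209, 209, 208, 206, 203, 203, 199, 177, 144, 138, 140, 181, 205, 205, 205, 206, 207, 206]
[456.84768786 124.78424446 262.65564304]
```

```bash
python3 - <<'E'
from h import *
o=observe();print(o["clock"],o["force"]);print(order.finish_job())
E
```

```text
28.7 [-0.18742087  0.11592715 -0.06735109]
the job is handed in; nothing more can be done
None
```

The job is handed in at 28.7 s: the work light is on its zero mark and tipped about 30° down (both measured to within roughly 2°), and both pots present are closed with disk in and ring home at about 70–72°. I don't have the verdict.

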